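# Reload the engraver's spring magazine with drawer-front blanks

## Task

Pull the engraving machine's magazine carriage fully out and load every ivory drawer-front blank that lies on the counter, flat and on top of one another, pressing each down against the sprung follower until both end catches have snapped over it. When all are in, take the press block by its wooden handle and press the stack squarely down until the follower bottoms out, hold it there for a moment, and let the stack rise back up against the catches. Then stand the block upright back on its rubber pad and push the carriage fully home, leaving everything else on the counter where it is.

Things in the scene. Friction and masses are not known exactly. Their poses are not given: they have to be found in the camera images.
- front_a_mid (a point): ivory plastic drawer-front blank, flat plate 100 x 56 x 12 mm, 75 g, the same both ways up and both ways round; this point is its centre (half-way through its thickness), x along its 100 mm side, y along its 56 mm side, z through its thickness. It starts lying flat on the counter. May be absent (None from the start)
- front_b_mid (a point): ivory plastic drawer-front blank, flat plate 100 x 56 x 12 mm, 75 g, the same both ways up and both ways round; this point is its centre (half-way through its thickness), x along its 100 mm side, y along its 56 mm side, z through its thickness. It starts lying flat on the counter. May be absent (None from the start)
- front_c_mid (a point): ivory plastic drawer-front blank, flat plate 100 x 56 x 12 mm, 75 g, the same both ways up and both ways round; this point is its centre (half-way through its thickness), x along its 100 mm side, y along its 56 mm side, z through its thickness. It starts lying flat on the counter. May be absent (None from the start)
- front_d_mid (a point): ivory plastic drawer-front blank, flat plate 100 x 56 x 12 mm, 75 g, the same both ways up and both ways round; this point is its centre (half-way through its thickness), x along its 100 mm side, y along its 56 mm side, z through its thickness. It starts lying flat on the counter. May be absent (None from the start)
- carriage (a joint): how far the magazine carriage is pulled out of the engraving machine, m: 0 = fully home, 0.16 = fully out against its stop. It moves towards the -x of magazine as the value grows; about 5 N of friction holds it wherever it is left
- deck_edge (a point): middle of the front top edge of the engraving machine's white deck, fixed; the deck is 20 mm thick, its top 145 mm above the counter. The home magazine stands under the deck, its centre 45 mm behind this edge; fully out, its centre is 115 mm in front of it. Behind the edge stand a white column and spindle arm, up to 275 mm high
- handle (a point): middle of the top bar of the carriage's black bow handle, 105 mm above the counter, 115 mm in front (-x) of the magazine's centre. The bar is round, 12 mm thick, 72 mm long, along this point's y axis; axes as magazine; moves with the carriage
- magazine (a point): on the magazine's centre line, level with the undersides of its two blue catches, 88 mm above the counter; moves with the carriage. x: level, into the machine (the way home); y: level, along the loaded blanks' 100 mm side; z up. A loaded top blank is held up against the catch undersides, so its centre is 6 mm below this point, each one beneath it 12 mm lower
- mouth (a point): centre of the magazine's mouth, level with the flared tips of its four steel corner posts, 29 mm above magazine, same axes. The posts guide a blank with 2 mm play all round; straight up to 12 mm below this point. Between the posts both long sides (facing x and -x) are open over 72 mm, right down to the tray, so fingers holding a blank by its 56 mm width can go down with it
- catch_nose (a point): tip of the sprung blue catch at the y end, 44.5 mm from the centre line; its twin is at -y. Underside flat; upper side a slope 17 mm high, on which a blank dropped in rests, its underside about 12 mm above this point. A blank pressed down spreads both catches (about 4 N in all); they snap over it once its top is below this point. Press 3 to 6 mm farther, then let go
- follower (a joint): how far the orange sprung follower plate of the magazine is pressed down, m: 0 = up (its top 1 mm below magazine), 0.056 = bottomed out. Spring: about 3 N at the top to 8 N at the bottom. Under n loaded blanks at rest it reads about 0.012 n - 0.001
- press_block_grip (a point): press block: flat aluminium foot 48 (x) x 74 (y) x 16 mm with an upright square wooden handle 28 x 28 mm in its middle, whole height 106 mm, about 0.45 kg. This point is on the handle's axis, 70 mm above the foot's underside; z up along the handle. The foot passes between the posts and the catches when its 74 mm side lies along the magazine's y. Starts standing on the pad
- pad_top (a point): centre of the top of the block's black rubber parking pad, fixed to the counter, 80 (x) x 110 (y) mm, 3 mm thick
- parts_drawer: bystander: black open parts drawer 115 x 64 x 45 mm with a cream front, loose on the counter among the blanks; origin at the centre of its underside
- mug: bystander: blue mug, 82 mm across, 92 mm tall, at the back; origin at the centre of its underside
- screwdriver: bystander: green-handled screwdriver, 200 mm long, lying at the back left; origin under its middle
- jar: bystander: white jar with blue cap, 70 mm across, 85 mm tall, at the back; origin at the centre of its underside
- caliper: bystander: steel slide caliper with black display, 200 mm long, lying beyond the blanks; origin under its middle
- carton: bystander: cardboard carton 70 x 110 x 60 mm at the back; origin at the centre of its underside
Things that resemble listed ones, but are neither listed nor needed, are in the scene too. Of the things that look like the part that bears press_block_grip, the smallest one is meant.

How it is judged:
On the way, in this order (a step that is already met when the one before it is completed fails the run):
1. the carriage is pulled fully out (value of joint carriage above 0.152 m), for 0.2 s.
2. with the blanks all in under the catches, the upright block presses the stack down until the follower bottoms out (value of joint follower above 0.0535 m and horizontal distance between each of front_a_mid, front_b_mid, front_c_mid, front_d_mid and magazine below 0.007 m and z of each of front_a_mid, front_b_mid, front_c_mid, front_d_mid in the frame of magazine below -0.003 m and horizontal distance between press_block_grip and magazine below 0.015 m and z of press_block_grip in the frame of magazine below 0.066 m and angle between press_block_grip's own z axis and vertical below 0.1 rad), for 0.3 s.
At the end, for the whole second after the job is handed in: every blank lies flat in the magazine beneath both catches (centre at least 3 mm below the catch undersides and within 7 mm of the magazine's axis), follower risen off its stop, carriage within 6 mm of home, block standing upright on its pad within 25 mm of the centre (horizontal distance between each of front_a_mid, front_b_mid, front_c_mid, front_d_mid and magazine below 0.007 m and z of each of front_a_mid, front_b_mid, front_c_mid, front_d_mid in the frame of magazine below -0.003 m and angle between the z axis of each of front_a_mid, front_b_mid, front_c_mid, front_d_mid and the z axis of magazine, either way round below 0.08 rad and value of joint carriage below 0.006 m and value of joint follower below 0.051 m and horizontal distance between press_block_grip and pad_top below 0.025 m and angle between press_block_grip's own z axis and vertical below 0.08 rad and height (world z) of press_block_grip below 0.078 m); the robot touches nothing.
It fails at once if a bystander (parts drawer, mug, screwdriver, jar, caliper, carton) is pushed more than 40 mm (distance of any of parts_drawer, mug, screwdriver, jar, caliper, carton from where it was at the start of the episode above 0.04 m).
It fails at once if the mug, jar, carton or parts drawer is tipped over (angle between any of mug, jar, carton, parts_drawer's own z axis and vertical above 0.5 rad).
Of front_a, front_b, front_c, front_d only 2 to 4 are there at a start; the rules pass over those that are not, and their reading is None.
At some moment in a run one of front_a, front_b, front_c, front_d, press_block may be knocked a few centimetres aside while the robot is not near it.
Once in a run the grip may slacken for a moment while it holds something.
It also fails if it takes over 210 s, if anything falls off the work surface, if the arm or the gripper's body presses on something with over 40 N, if the wrist force passes 120 N, or if a joint passes its speed limit or range.

## Robot

A 6-joint arm with a two-finger parallel gripper is mounted at the origin on the work surface. World frame = base frame: x ahead of the robot, y to its left, z up, the work surface at z = 0. Lengths are in m, angles in rad, forces in N, time in s.
With the tool pointing down it reaches from about 0.375 to 0.825 m from the base axis. Payload 5.5 kg.
Tool frame: the origin (TCP) lies midway between the tips of the shut fingers; the grasp point (between the pads) lies 19 mm behind it; x points along the fingers, z is the direction in which the jaws open and shut, and the axes are right-handed (so a half turn about x gives the same grasp; the last joint's range is limited). The gripper opens to 85 mm and grips with 20 to 120 N. Pads are 22 mm wide; open, the fingers measure 114 mm over their backs; the gripper's body (76 mm by 85 mm) begins 54 mm behind the grasp point. The pads swing forward as they close: fully open they stand 13 mm farther back than shut.
Start: joints at [1.204, 0.314, -0.047, 1.21, 0, 1.571], TCP at [0.215, 0.56, 0.231] pointing down, gripper open.
Joint ranges: [-2.67, 2.67], [-0.69, 1.73], [-1.03, 1.25], [-2.08, 2.16], [-1.42, 1.45], [-3.14, 3.14]. Speed limits (rad/s): [2.39, 2.39, 3.01, 3.14, 3.14, 3.14].

## Interface

Orientations are given as a rotation vector (axis times angle).
In Python, from station import * gives the robot as it stands.
- The arm moves only by the tool send_rows, never from a script. Its argument "motion" is a list that holds one entry, the list of rows, each a list of 7 numbers: the shift along the tool's x, y, z as a fraction of full scale, then the turn, a rotation vector about the tool's x, y, z as a fraction of full scale, then the gripper's target within -1 to 1 (shut at 1, half-way at 0, fully open at -1). In form: [[[dx, dy, dz, wx, wy, wz, jaw], ...]]. A call has 1 to 5 rows; each row is the pose to reach, as a shift and turn from the pose commanded when the call began, along the tool's axes at that moment, turning the shorter way round; what a row does not reach only later rows make up. Full scale, the value 1, is 500 mm for a shift and 360 degrees for a turn. A row lasts 1/12 s, in which the tool goes at most 41.7 mm and 7.16 degrees, less where a joint would pass 70% of its speed; a pose out of reach is approached as far as the arm can. A call with a number of a shift or a turn outside -1 to 1 is refused whole. A call with a gripper value outside its range is refused whole. The fingers move at their own pace and stop on an object; "newtons" is the grip in N (left out, the last holds). Time passes only in rows, so rows that repeat a pose let the fingers close. It gives the time, the measured TCP pose, the force and the opening at its end, in the units of the state.
- read_state(): the state, without advancing time (a new reading comes with each control period).
- read_camera(name): name is "scene" or "side" or "wrist"; returns the picture (400x640x3 uint8, red, green, blue); there is no depth.
- calibration(name): a dict with "intrinsics" (3x3 intrinsics, pixels), "world_to_cam" (4x4, takes a point from world to camera coordinates). Camera axes: x right, y down, z forward; pixel columns grow to the right and rows downward; lengths in m; the calibration is good to about 2 mm. The wrist camera is an equidistant fisheye: a pixel r from the principal point sees the ray r / f radians off the axis. A picture is of the moment at which its call begins: read the wrist's pose just before it. calibration takes no time and is no camera call; for the wrist camera it gives the pose at the moment of the call.
- finish_job(): hands the job in, once; it reports no verdict.
The state is a dict: "t": time; "joint_pos": joint angles; "joint_velocities": joint speeds; "tau": joint torques, N m; "eef_pos": TCP position; "tcp_rot": TCP orientation; "wrist_force": force on the tool from outside, world axes, zero at the start; "torque": the same for the moment, N m; "opening": opening from 0.0 (shut) to 1.0 (fully open).
Only numpy, scipy, OpenCV 4.12 (cv2) and the standard library are available. Lean on these libraries where they do the work, as an engineer would, in place of code of your own. Each camera call takes 0.05 s, during which the arm holds its last target.

## Working session

There is one attempt and no reset: what is moved stays moved. The work goes in short steps, Python scripts to look and compute and a tool call to move; the robot and the scene stay as the last step left them, time stands still between calls to the robot, and variables do not carry over. Pictures are saved under pics/ and viewed, and the job is handed in when it is done.

Besides the shell and the picture viewer there is one more tool, called after "Request:" by a JSON object that holds its "fn" and its "kwargs". send_rows: Moves the arm, as the interface text tells. Shift numbers are shares of 500 mm and turn numbers shares of 360 degrees, none past 1 either way. Its arguments: {"type":"object","properties":{"motion":{"type":"array"},"newtons":{"type":"number"}},"required":["motion"]}

```bash
ls; mkdir -p pics
python3 - <<'E'
from station import *
import cv2
s=read_state(); print(s)
for n in ["scene","side","wrist"]:
    c=calibration(n); print(n,c)
    cv2.imwrite(f"pics/{n}0.png",cv2.cvtColor(read_camera(n),cv2.COLOR_RGB2BGR))
E
```

```text
pics
{'t': 0.0, 'joint_pos': array([ 1.20398951e+00,  3.14248476e-01, -4.80540501e-02,  1.21019398e+00,
       -2.95338929e-05,  1.57078357e+00]), 'joint_velocities': array([-1.25850333e-03, -1.10284180e-03,  1.16273416e-04, -4.94624427e-05,
        1.42857468e-03, -1.07841546e-03]), 'tau': array([-3.60939332e-03, -5.39592004e+01,  3.39750016e+01,  1.92527514e-02,
       -6.39658566e-07,  6.33350737e-06]), 'eef_pos': array([0.21498868, 0.55955619, 0.23043207]), 'tcp_rot': array([-0.9359065 ,  1.36211043,  0.93427651]), 'wrist_force': array([-0.13540617, -0.07113107,  0.75321815]), 'torque': array([0.04702841, 0.00439518, 0.01409188]), 'opening': 0.9961478085516737}
scene {'intrinsics': array([[461.23415999,   0.        , 321.49981366],
       [  0.        , 461.23415999, 191.83119663],
       [  0.        ,   0.        ,   1.        ]]), 'world_to_cam': array([[ 0.83063075,  0.55681704,  0.00271084, -0.53829161],
       [ 0.38564258, -0.57175613, -0.72413723, -0.07698683],
       [-0.40166201,  0.60253606, -0.68965058,  1.49519245],
       [ 0.        ,  0.        ,  0.        ,  1. 
[... 186 characters left out ...]
 'world_to_cam': array([[ 0.93584521, -0.35240423, -0.0022379 , -0.45158825],
       [-0.25435591, -0.67104543, -0.69642021,  0.30024116],
       [ 0.24391969,  0.65231073, -0.71763075,  0.92843801],
       [ 0.        ,  0.        ,  0.        ,  1.        ]])}
wrist {'intrinsics': array([[309.70691629,   0.        , 315.2604732 ],
       [  0.        , 309.70691629, 199.74911068],
       [  0.        ,   0.        ,   1.        ]]), 'world_to_cam': array([[ 0.35860253,  0.93348724, -0.00240936, -0.59915176],
       [ 0.89607409, -0.34350443,  0.28116886, -0.03636627],
       [ 0.26163992, -0.10298683, -0.95965529,  0.38058965],
       [ 0.        ,  0.        ,  0.        ,  1.        ]])}
```

View pics/scene0.png

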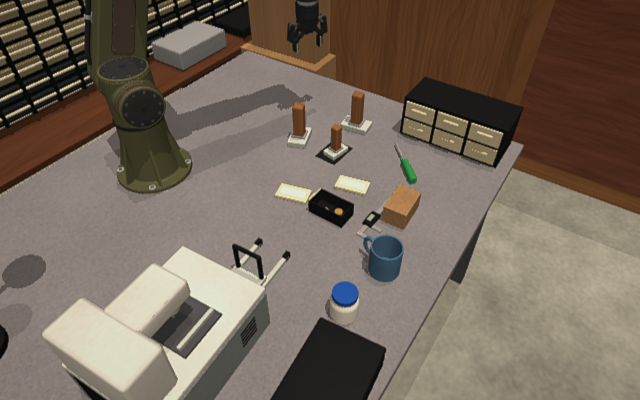

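View pics/side0.png

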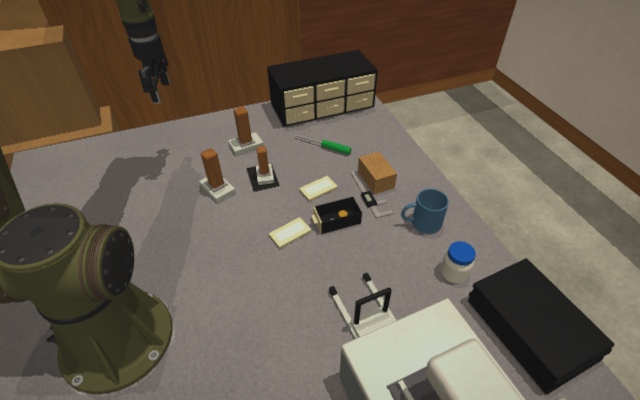

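View pics/wrist0.png

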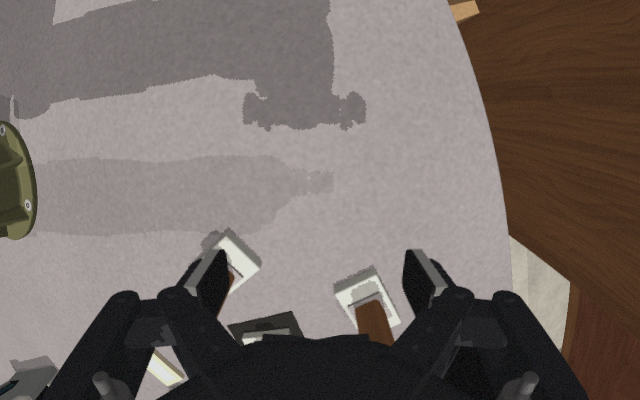

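Scene view: three block look-alikes at (299,122), (357,112) and (336,142). The smallest, on the black pad at (336,142), fits the description. Two blanks are visible at (293,193) and (352,185). I'll confirm both in enlarged crops.

Run:
```python
import cv2, numpy as np
a=cv2.imread("pics/scene0.png");b=cv2.imread("pics/side0.png")
A=cv2.resize(a[80:240,260:420],(400,400),interpolation=cv2.INTER_CUBIC)
B=cv2.resize(b[100:260,190:350],(400,400),interpolation=cv2.INTER_CUBIC)
cv2.imwrite("pics/crop1.png",np.hstack([A,B]))
A=cv2.resize(a[220:320,200:300],(400,400),interpolation=cv2.INTER_CUBIC)
B=cv2.resize(b[260:360,320:420],(400,400),interpolation=cv2.INTER_CUBIC)
cv2.imwrite("pics/crop2.png",np.hstack([A,B]))
```

```text
(no output)
```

View pics/crop1.png

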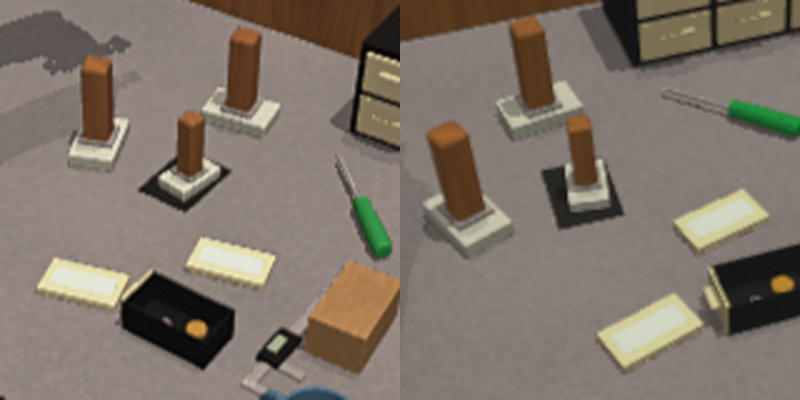

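View pics/crop2.png

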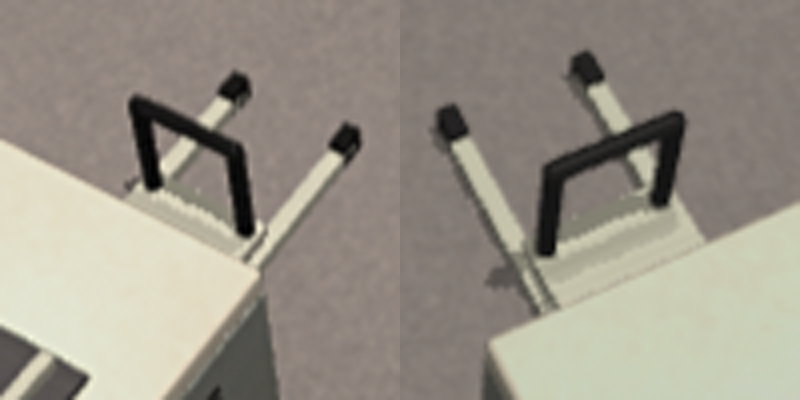

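```bash
cat > h.py <<'E'
from station import *
import cv2, numpy as np
from scipy.spatial.transform import Rotation as R
def grab(n,name):
    im=cv2.cvtColor(read_camera(n),cv2.COLOR_RGB2BGR); cv2.imwrite(f"pics/{name}.png",im); return im
def ray(n,px,c=None):
    c=c or calibration(n); K=c["intrinsics"];M=c["world_to_cam"]
    u=(px[0]-K[0,2])/K[0,0]; v=(px[1]-K[1,2])/K[1,1]
    if n=="wrist":
        r=np.hypot(u,v); d=np.array([u/r*np.sin(r),v/r*np.sin(r),np.cos(r)])
    else: d=np.array([u,v,1.])
    Rm=M[:3,:3]; o=-Rm.T@M[:3,3]; d=Rm.T@d
    return o,d/np.linalg.norm(d)
def onz(n,px,z,c=None):
    o,d=ray(n,px,c); return o+d*(z-o[2])/d[2]
def tri(rs):
    A=np.zeros((3,3));b=np.zeros(3)
    for o,d in rs:
        P=np.eye(3)-np.outer(d,d);A+=P;b+=P@o
    p=np.linalg.solve(A,b); return p,[np.linalg.norm((np.eye(3)-np.outer(d,d))@(p-o)) for o,d in rs]
def proj(n,p,c=None):
    c=c or calibration(n); q=c["world_to_cam"][:3,:3]@np.asarray(p,float)+c["world_to_cam"][:3,3];K=c["intrinsics"]
    if n=="wrist":
        t=np.arctan2(np.hypot(q[0],q[1]),q[2]); h=np.hypot(q[0],q[1]); return np.array([K[0,2]+K[0,0]*t*q[0]/h,K[1,2]+K[1,1]*t*q[1]/h])
    return np.array([K[0,0]*q[0]/q[2]+K[0,2],K[1,1]*q[1]/q[2]+K[1,2]])
def down(ang):
    # tool x down, jaws (z) along horizontal heading ang; columns x,y,z
    x=np.array([0,0,-1.]);z=np.array([np.cos(ang),np.sin(ang),0]);y=np.cross(z,x)
    return np.stack([x,y,z],1)
def plan(p0,r0,p1,R1):
    """fraction numbers from commanded pose (p0,r0) to target"""
    R0=r0 if np.ndim(r0)==2 else R.from_rotvec(r0).as_matrix()
    d=R0.T@(np.asarray(p1)-p0)/0.5; w=R.from_matrix(R0.T@R1).as_rotvec()/(2*np.pi)
    return np.round(d,4),np.round(w,4)
def st():
    s=read_state(); print("t",round(s['t'],2),"p",np.round(s['eef_pos'],4),"rv",np.round(s['tcp_rot'],4),"F",np.round(s['wrist_force'],1),"op",round(s['opening'],3)); 
    M=R.from_rotvec(s['tcp_rot']).as_matrix(); print(" z heading deg",np.degrees(np.arctan2(M[1,2],M[0,2])).round(2),"x",M[:,0].round(3)); return s
E
python3 - <<'E'
from h import *
s=st()
print(R.from_rotvec(s['tcp_rot']).as_matrix().round(3))
L=[(234.2,245),(357.5,302.5)];Rr=[(259.5,257.5),(389,289.5)]
for a in (L,Rr): 
    print(onz("scene",a[0],.105),onz("side",a[1],.105))
# match: scene L/R vs side L/R
for x in L[:1]+Rr[:1]:
  for y in L[1:]+Rr[1:]:
    print(x,y,tri([ray("scene",x),ray("side",y)]))
for n,nm in (("scene","scene0"),("side","side0")):
    im=cv2.imread(f"pics/{nm}.png"); hsv=cv2.cvtColor(im,cv2.COLOR_BGR2HSV)
    m=cv2.inRange(hsv,(18,25,170),(40,255,255))
    cs,_=cv2.findContours(m,cv2.RETR_EXTERNAL,cv2.CHAIN_APPROX_NONE)
    for c in cs:
        if 200<cv2.contourArea(c)<1500:
            P=np.array([onz(n,p[0],.012)[:2] for p in c],np.float32)
            r=cv2.minAreaRect(P); M=cv2.moments(c); 
            bx=cv2.boxPoints(r); e=max([bx[1]-bx[0],bx[2]-bx[1]],key=np.linalg.norm)
            print(n,cv2.boundingRect(c),"center",np.round(r[0],4),np.round(r[1],4),"long deg",np.degrees(np.arctan2(e[1],e[0])).round(1)%180)
E
```

```text
t 0.15 p [0.215  0.5597 0.2306] rv [-0.9356  1.3618  0.9344] F [ 0.5  0.1 -0. ] op 0.997
 z heading deg 68.98 x [-0.    -0.001 -1.   ]
[[-0.    -0.933  0.359]
 [-0.001  0.359  0.933]
 [-1.    -0.    -0.001]]
[ 0.49763038 -0.15920384  0.105     ] [ 0.49850899 -0.16040325  0.105     ]
[ 0.5734429  -0.15459625  0.105     ] [ 0.57297703 -0.1555115   0.105     ]
(234.2, 245) (357.5, 302.5) (array([ 0.4983448 , -0.1602703 ,  0.10585592]), [np.float64(0.0005151141862408444), np.float64(0.0005151141862407659)])
(234.2, 245) (389, 289.5) (array([ 0.54450305, -0.19626454,  0.17658626]), [np.float64(0.002483574765364222), np.float64(0.002483574765364219)])
(259.5, 257.5) (357.5, 302.5) (array([ 0.52455297, -0.11070487,  0.0187825 ]), [np.float64(0.004032827517613259), np.float64(0.004032827517613264)])
(259.5, 257.5) (389, 289.5) (array([ 0.57325815, -0.15478728,  0.10450623]), [np.float64(0.00040884961416554625), np.float64(0.0004088496141655991)])
scene (275, 183, 46, 20) center [0.456  0.1523] [0.1292 0.0693] long deg 22.8
scene (334, 175, 36, 19) center [0.5734 0.28  ] [0.1001 0.0586] long deg 13.1
side (269, 217, 42, 30) center [0.4445 0.1483] [0.0991 0.0554] long deg 15.3
side (300, 176, 37, 23) center [0.5727 0.2802] [0.0974 0.0555] long deg 13.1
```

```bash
cat > go.py <<'E'
import sys
from h import *
# usage: go.py x y z heading
x,y,z,a=map(float,sys.argv[1:5]); s=st()
d,w=plan(s['eef_pos'],s['tcp_rot'],[x,y,z],down(np.radians(a)))
n=max(np.linalg.norm(d)*500/41.7,np.linalg.norm(w)*360/7.16)
print("shift",d,"turn",w,"rows>=",round(n,1), "half turn:",plan(s['eef_pos'],s['tcp_rot'],[x,y,z],down(np.radians(a+180)))[1])
E
python3 go.py .5356 -.1575 .23 93.7
```

```text
t 0.15 p [0.215  0.5597 0.2306] rv [-0.9356  1.3618  0.9344] F [ 0.5  0.1 -0. ] op 0.997
 z heading deg 68.98 x [-0.    -0.001 -1.   ]
shift [ 0.0027 -1.1129 -1.109 ] turn [-0.0687 -0.0002 -0.    ] rows>= 18.8 half turn: [ 4.313e-01 -1.000e-04  3.000e-04]
```

Request:
{"fn": "send_rows", "kwargs": {"motion": [[[0,-0.29,-0.29,0,0,0,-1],[0,-0.29,-0.29,-0.02,0,0,-1],[0,-0.29,-0.29,-0.04,0,0,-1],[0,-0.29,-0.29,-0.055,0,0,-1],[0,-0.29,-0.29,-0.0687,0,0,-1]]]}}

```text
t: 0.57
eef_pos: [0.2987, 0.3706, 0.231]
tcp_rot: [-1.261, 1.176, 1.261]
wrist_force: [1.2, 0.9, 0.1]
opening: 0.996
```

```bash
python3 go.py .5356 -.1575 .23 93.7; python3 -c "
from h import *
print(read_state()['joint_pos'].round(3))"
```

```text
t 0.57 p [0.2987 0.3706 0.231 ] rv [-1.2612  1.1757  1.2606] F [1.2 0.9 0.1] op 0.996
 z heading deg 94.03 x [-0.    -0.001 -1.   ]
shift [ 0.0025 -0.3985 -1.0869] turn [ 0.0009 -0.0001 -0.    ] rows>= 13.9 half turn: [-4.991e-01  0.000e+00 -2.000e-04]
[ 0.893  0.081 -0.334  1.156 -0.     0.822]
```

Request:
{"fn": "send_rows", "kwargs": {"motion": [[[0,-0.145,-0.39,0,0,0,-1],[0,-0.145,-0.39,0,0,0,-1],[0,-0.145,-0.39,0,0,0,-1],[0,-0.145,-0.39,0,0,0,-1],[0,-0.145,-0.39,0,0,0,-1]]]}}

```text
t: 0.98
eef_pos: [0.3837, 0.1809, 0.2313]
tcp_rot: [-1.257, 1.177, 1.257]
wrist_force: [1.3, 0.6, 0.4]
opening: 1.003
```

Request:
{"fn": "send_rows", "kwargs": {"motion": [[[0,-0.145,-0.39,0,0,0,-1],[0,-0.145,-0.39,0,0,0,-1],[0,-0.145,-0.39,0,0,0,-1],[0,-0.145,-0.39,0,0,0,-1],[0,-0.145,-0.39,0,0,0,-1]]]}}

```text
t: 1.4
eef_pos: [0.4688, -0.0092, 0.2313]
tcp_rot: [-1.257, 1.178, 1.256]
wrist_force: [1.3, 0.8, 1.0]
opening: 0.998
```

```bash
python3 go.py .5356 -.1575 .23 93.7; python3 -c "
from h import *
s=read_state();print(s['joint_pos'].round(3));grab('wrist','w1')"
```

```text
t 1.4 p [ 0.4688 -0.0092  0.2313] rv [-1.2567  1.1777  1.2564] F [1.3 0.8 1. ] op 0.998
 z heading deg 93.7 x [ 0.  0. -1.]
shift [ 0.0027 -0.1142 -0.3046] turn [-0.  0.  0.] rows>= 3.9 half turn: [ 5.e-01  1.e-04 -0.e+00]
[-0.02   0.067 -0.349  1.154  0.    -0.084]
```

View pics/w1.png

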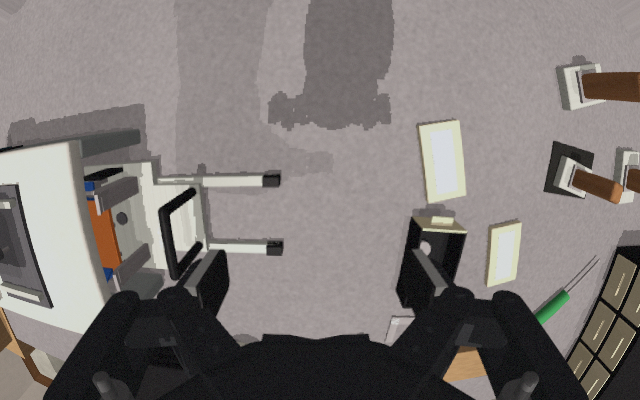

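Wrist view: handle's top bar at about (163,208)–(172,276), blanks at (442,162) and (504,253), drawer at (433,250) with its front against blank 1's end. Only two blanks.

Run:
```python
from h import *
im=cv2.imread("pics/w1.png"); c=calibration("wrist")
a,b=onz("wrist",(164,210),.105,c),onz("wrist",(173,275),.105,c)
print(a,b,(a+b)/2,np.degrees(np.arctan2(b[1]-a[1],b[0]-a[0])),np.linalg.norm(a-b))
hsv=cv2.cvtColor(im,cv2.COLOR_BGR2HSV)
m=cv2.inRange(hsv,(18,25,150),(42,255,255))
cs,_=cv2.findContours(m,cv2.RETR_EXTERNAL,cv2.CHAIN_APPROX_NONE)
for k in cs:
    if 300<cv2.contourArea(k)<6000:
        P=np.array([onz("wrist",p[0],.012,c)[:2] for p in k],np.float32); r=cv2.minAreaRect(P)
        bx=cv2.boxPoints(r); e=max([bx[1]-bx[0],bx[2]-bx[1]],key=np.linalg.norm)
        print(cv2.boundingRect(k),np.round(r[0],4),np.round(r[1],4),np.degrees(np.arctan2(e[1],e[0])).round(1)%180)
z=cv2.resize(im[130:300,0:240],(720,510),interpolation=cv2.INTER_CUBIC);cv2.imwrite("pics/w1c.png",z)
```

```text
[ 0.49902375 -0.1660099   0.105     ] [ 0.57382544 -0.16493324  0.105     ] [ 0.53642459 -0.16547157  0.105     ] 0.8246253434617847 0.07480943764300053
(30, 349, 27, 30) [ 1.0033 -0.7125] [0.1163 0.0992] 0.8
(487, 222, 35, 65) [0.5765 0.2746] [0.101  0.0566] 12.9
(419, 120, 48, 84) [0.447  0.1431] [0.1003 0.0566] 15.2
```

View pics/w1c.png

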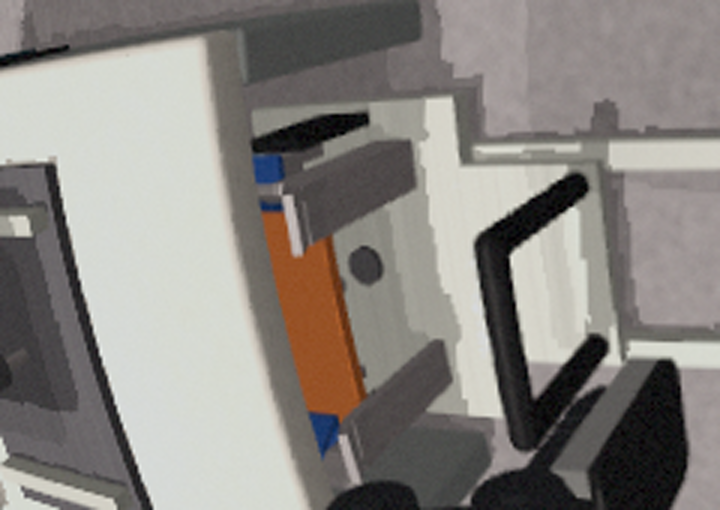

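```bash
cat > blanks.py <<'E'
from h import *
def find(n,im,c,zs=.012,amin=200):
    hsv=cv2.cvtColor(im,cv2.COLOR_BGR2HSV); m=cv2.inRange(hsv,(18,25,150),(42,255,255)); out=[]
    cs,_=cv2.findContours(m,cv2.RETR_EXTERNAL,cv2.CHAIN_APPROX_NONE)
    for k in cs:
        if amin<cv2.contourArea(k)<8000:
            P=np.array([onz(n,p[0],zs,c)[:2] for p in k],np.float32); r=cv2.minAreaRect(P)
            bx=cv2.boxPoints(r); e=max([bx[1]-bx[0],bx[2]-bx[1]],key=np.linalg.norm)
            if not(.08<max(r[1])<.14): continue
            print(n,cv2.boundingRect(k),np.round(r[0],4),np.round(r[1],4),np.degrees(np.arctan2(e[1],e[0])).round(1)%180)
E
python3 - <<'E'
from blanks import *
c=calibration("wrist"); im=grab("wrist","w2"); st(); c2=calibration("wrist"); print(abs(c["world_to_cam"]-c2["world_to_cam"]).max())
find("wrist",im,c)
find("scene",grab("scene","s2"),None); find("side",grab("side","d2"),None)
cv2.imwrite("pics/w2c.png",cv2.resize(im[130:300,0:240],(720,510),interpolation=cv2.INTER_CUBIC))
E
```

```text
t 1.5 p [ 0.4703 -0.012   0.2311] rv [-1.2533  1.1822  1.2497] F [-0.3  0.3 -0.7] op 1.001
 z heading deg 93.29 x [ 0.001 -0.002 -1.   ]
0.005006394693549875
wrist (33, 349, 25, 30) [ 0.9968 -0.6965] [0.118  0.0944] 0.3
wrist (492, 219, 35, 66) [0.5718 0.2837] [0.1013 0.0571] 12.8
wrist (425, 117, 47, 84) [0.4428 0.1511] [0.1009 0.0567] 15.3
scene (275, 183, 46, 21) [0.4571 0.1508] [0.1299 0.0736] 22.5
scene (334, 175, 36, 21) [0.5743 0.2781] [0.1017 0.0649] 13.1
side (269, 217, 42, 30) [0.4447 0.1494] [0.1018 0.0595] 15.2
```

View pics/w2c.png

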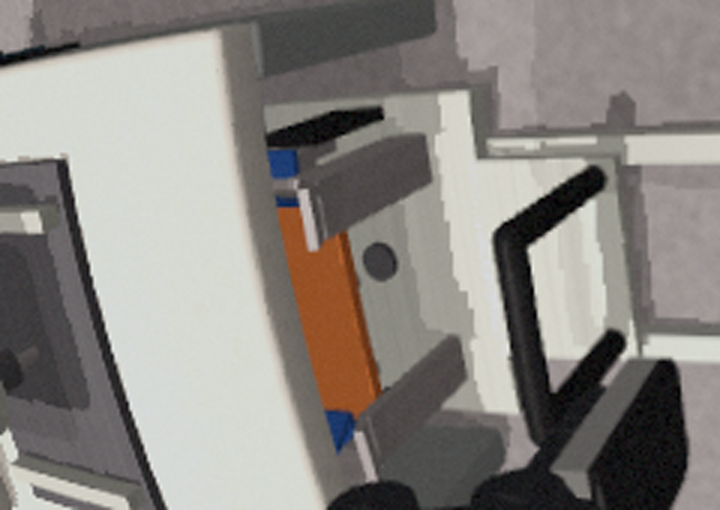

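Request:
{"fn": "send_rows", "kwargs": {"motion": [[[0,-0.114,-0.305,0,0,0,-1],[0,-0.114,-0.305,0,0,0,-1],[0,-0.114,-0.305,0,0,0,-1],[0,-0.114,-0.305,0,0,0,-1],[0,-0.114,-0.305,0,0,0,-1]]]}}

```text
t: 2.02
eef_pos: [0.5375, -0.159, 0.2308]
tcp_rot: [-1.257, 1.18, 1.253]
wrist_force: [-0.0, 0.2, -0.9]
opening: 0.999
```

Request:
{"fn": "send_rows", "kwargs": {"motion": [[[0,0,0,0,0,0,-0.3],[0,0,0,0,0,0,-0.3]]]}}

```text
t: 2.18
eef_pos: [0.5347, -0.1538, 0.2309]
tcp_rot: [-1.256, 1.177, 1.259]
wrist_force: [-0.4, 0.1, 0.3]
opening: 0.754
```

```bash
python3 go.py .5358 -.1575 .086 93.7
```

```text
t 2.18 p [ 0.5347 -0.1538  0.2309] rv [-1.2564  1.1773  1.2594] F [-0.4  0.1  0.3] op 0.754
 z heading deg 93.8 x [-0.001  0.001 -1.   ]
shift [ 0.2899 -0.0022 -0.0079] turn [ 0.0003  0.0002 -0.0002] rows>= 3.5 half turn: [-4.997e-01  3.000e-04  3.000e-04]
```

Request:
{"fn": "send_rows", "kwargs": {"motion": [[[0,0,0,0,0,0,-0.3],[0,0,0,0,0,0,-0.3],[0,0,0,0,0,0,-0.3]]]}}

```text
t: 2.43
eef_pos: [0.535, -0.1541, 0.2316]
tcp_rot: [-1.258, 1.177, 1.258]
wrist_force: [0.1, 0.1, 0.8]
opening: 0.651
```

```bash
python3 go.py .5358 -.1575 .086 93.7
python3 - <<'E'
from h import *
c=calibration("wrist"); im=grab("wrist","w3")
for e in [-.036,0,.036]:
    p=np.array([.5358,-.1575,.105])+e*np.array([np.cos(.0646),np.sin(.0646),0]); q=proj("wrist",p,c); cv2.circle(im,tuple(int(v) for v in q),3,(0,0,255),1)
cv2.imwrite("pics/w3c.png",im)
E
```

```text
t 2.43 p [ 0.535  -0.1541  0.2316] rv [-1.2583  1.1766  1.2581] F [0.1 0.1 0.8] op 0.651
 z heading deg 93.83 x [ 0.  0. -1.]
shift [ 0.2912 -0.0011 -0.0069] turn [0.0004 0.     0.    ] rows>= 3.5 half turn: [-4.996e-01 -1.000e-04  0.000e+00]
```

View pics/w3c.png

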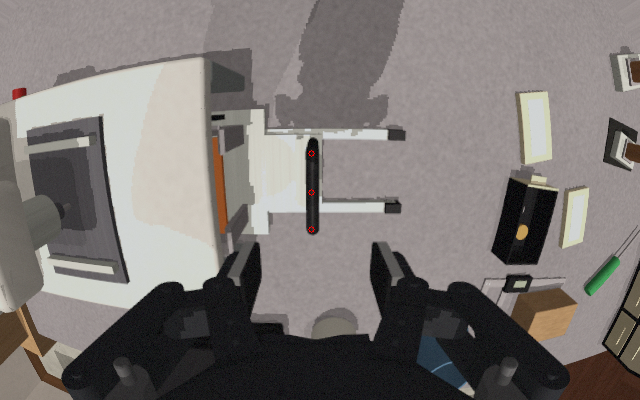

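Request:
{"fn": "send_rows", "kwargs": {"motion": [[[0.08,-0.001,-0.007,0,0,0,-0.3],[0.16,-0.001,-0.007,0,0,0,-0.3],[0.24,-0.001,-0.007,0,0,0,-0.3],[0.291,-0.001,-0.007,0,0,0,-0.3],[0.291,-0.001,-0.007,0,0,0,-0.3]]]}}

```text
t: 2.9
eef_pos: [0.5313, -0.1572, 0.0804]
tcp_rot: [-1.251, 1.182, 1.265]
wrist_force: [-1.3, -0.5, 0.3]
opening: 0.651
```

Request:
{"fn": "send_rows", "kwargs": {"motion": [[[0,0,0,0,0,0,0.9],[0,0,0,0,0,0,0.9],[0,0,0,0,0,0,0.9],[0,0,0,0,0,0,0.9],[0,0,0,0,0,0,0.9]]], "newtons": 40}}

```text
t: 3.32
eef_pos: [0.538, -0.1588, 0.0884]
tcp_rot: [-1.259, 1.174, 1.254]
wrist_force: [-0.2, 3.4, 7.1]
opening: 0.121
```

Request:
{"fn": "send_rows", "kwargs": {"motion": [[[0,0,0,0,0,0,0.9],[0,0,0,0,0,0,0.9],[0,0,0,0,0,0,0.9]]]}}

```text
t: 3.57
eef_pos: [0.538, -0.1588, 0.0884]
tcp_rot: [-1.259, 1.174, 1.254]
wrist_force: [-0.4, 2.6, 7.1]
opening: 0.122
```

Request:
{"fn": "send_rows", "kwargs": {"motion": [[[0,0,0.05,0,0,0,0.9],[0,0,0.1,0,0,0,0.9],[0,0,0.16,0,0,0,0.9],[0,0,0.21,0,0,0,0.9],[0,0,0.26,0,0,0,0.9]]]}}

```text
t: 3.98
eef_pos: [0.5291, -0.0307, 0.0884]
tcp_rot: [-1.262, 1.18, 1.25]
wrist_force: [-1.4, -7.4, 6.5]
opening: 0.125
```

Request:
{"fn": "send_rows", "kwargs": {"motion": [[[0,0,0.02,0,0,0,0.9],[0,0,0.04,0,0,0,0.9],[0,0,0.06,0,0,0,0.9],[0,0,0.066,0,0,0,0.9],[0,0,0.066,0,0,0,0.9]]]}}

```text
t: 4.4
eef_pos: [0.5275, -0.0087, 0.0884]
tcp_rot: [-1.276, 1.199, 1.236]
wrist_force: [0.3, -41.9, 4.8]
opening: 0.121
```

Request:
{"fn": "send_rows", "kwargs": {"motion": [[[0,0,0,0,0,0,0.9],[0,0,0,0,0,0,0.9],[0,0,0,0,0,0,0.9]]]}}

```text
t: 4.65
eef_pos: [0.5275, -0.0087, 0.0884]
tcp_rot: [-1.274, 1.198, 1.236]
wrist_force: [-1.0, -39.9, 6.8]
opening: 0.126
```

Request:
{"fn": "send_rows", "kwargs": {"motion": [[[0,0,-0.02,0,0,0,0.9],[0,0,-0.02,0,0,0,0.9],[0,0,-0.02,0,0,0,-0.3],[0,0,-0.02,0,0,0,-0.3],[0,0,-0.02,0,0,0,-0.3]]]}}

```text
t: 5.07
eef_pos: [0.5267, -0.0062, 0.0866]
tcp_rot: [-1.257, 1.177, 1.256]
wrist_force: [1.2, 0.4, 0.7]
opening: 0.538
```

Request:
{"fn": "send_rows", "kwargs": {"motion": [[[-0.08,0,0,0,0,0,-0.3],[-0.16,0,0,0,0,0,-0.3],[-0.24,0,0,0,0,0,-0.3],[-0.32,0,0,0,0,0,-0.3],[-0.36,0,0,0,0,0,-0.3]]]}}

```text
t: 5.48
eef_pos: [0.5278, -0.0058, 0.2712]
tcp_rot: [-1.26, 1.173, 1.253]
wrist_force: [0.4, 0.7, 0.3]
opening: 0.648
```

Request:
{"fn": "send_rows", "kwargs": {"motion": [[[0,0,-0.16,0,0,0,-0.3],[0,0,-0.16,0,0,0,-0.3],[0,0,-0.16,0,0,0,-0.3],[0,0,-0.16,0,0,0,-0.3],[0,0,-0.16,0,0,0,-0.3]]]}}

```text
t: 5.9
eef_pos: [0.5311, -0.0857, 0.2656]
tcp_rot: [-1.256, 1.178, 1.257]
wrist_force: [0.2, 0.1, 0.0]
opening: 0.649
```

Request:
{"fn": "send_rows", "kwargs": {"motion": [[[0,0,0,0,0,0,-0.3],[0,0,0,0,0,0,-0.3],[0,0,0,0,0,0,-0.3]]]}}

```text
t: 6.15
eef_pos: [0.5312, -0.0851, 0.2657]
tcp_rot: [-1.258, 1.177, 1.258]
wrist_force: [0.8, -0.4, -0.4]
opening: 0.649
```

Run:
```python
from blanks import *
st(); c=calibration("wrist"); im=grab("wrist","w4"); np.save("cw4.npy",c["world_to_cam"])
find("wrist",im,c); a=grab("scene","s4"); b=grab("side","d4"); find("scene",a,None); find("side",b,None)
cv2.imwrite("pics/sd4.png",np.hstack([cv2.resize(a[170:300,200:330],(400,400)),cv2.resize(b[240:370,290:420],(400,400))]))
```

```text
t 6.15 p [ 0.5312 -0.0851  0.2657] rv [-1.2577  1.177   1.2583] F [ 0.8 -0.4 -0.4] op 0.649
 z heading deg 93.81 x [-0.  0. -1.]
wrist (522, 181, 29, 62) [0.5719 0.2834] [0.1005 0.0568] 12.8
wrist (466, 84, 39, 74) [0.4427 0.1508] [0.1005 0.0567] 15.1
scene (275, 183, 46, 21) [0.4571 0.1508] [0.1299 0.0736] 22.5
scene (334, 175, 36, 21) [0.5743 0.2781] [0.1017 0.0649] 13.1
side (325, 260, 42, 29) [ 0.5313 -0.0278] [0.093  0.0535] 4.0
side (269, 217, 42, 30) [0.4446 0.1493] [0.1019 0.0596] 15.4
side (299, 175, 39, 25) [0.5731 0.2814] [0.101  0.0606] 13.1
```

View pics/w4.png

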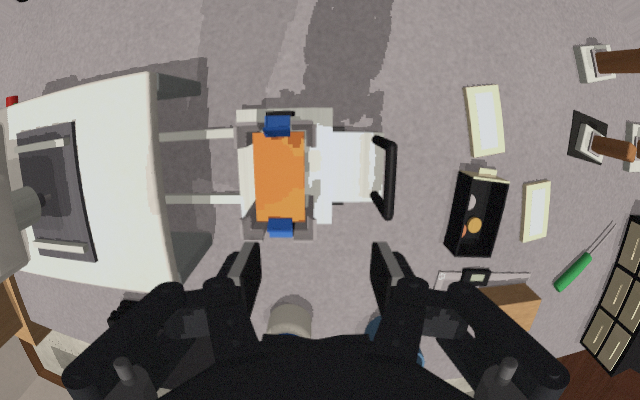

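View pics/sd4.png

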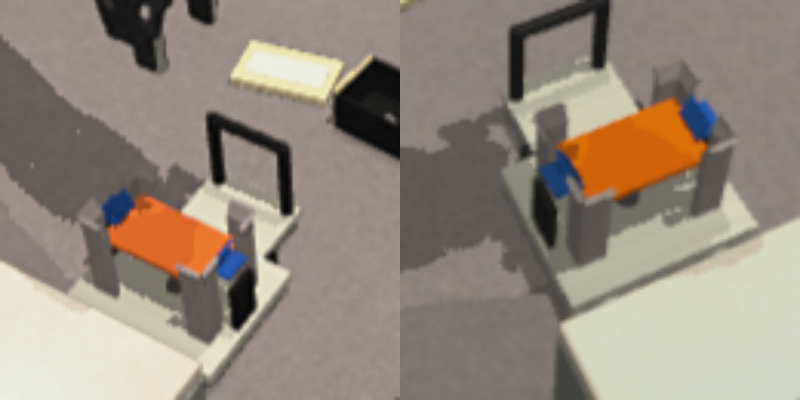

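Run:
```python
from h import *
cw=calibration("wrist"); 
for i in range(2): pass
P=[((269.9,209),(327.4,250.4)),((293.6,219.4),(355.6,241.6))]
q=[]
for a,b in P:
    p,e=tri([ray("scene",a),ray("side",b)]); q.append((onz("scene",a,.105)+onz("side",b,.105))/2); print("bar",p.round(4),np.round(e,4),onz("scene",a,.105).round(4),onz("side",b,.105).round(4))
d=q[1]-q[0]; print("bar mid",(q[0]+q[1])/2,"ang",np.degrees(np.arctan2(d[1],d[0])),np.linalg.norm(d))
for n,f in (("wrist","w4"),("scene","s4"),("side","d4")):
    im=cv2.imread(f"pics/{f}.png"); hsv=cv2.cvtColor(im,cv2.COLOR_BGR2HSV)
    m=cv2.inRange(hsv,(5,150,120),(17,255,255)); cs,_=cv2.findContours(m,cv2.RETR_EXTERNAL,cv2.CHAIN_APPROX_NONE)
    for k in cs:
        if cv2.contourArea(k)<150: continue
        W=np.array([onz(n,p[0],.087)[:2] for p in k],np.float32); r=cv2.minAreaRect(W);bx=cv2.boxPoints(r); e=max([bx[1]-bx[0],bx[2]-bx[1]],key=np.linalg.norm)
        if max(r[1])<.06: continue
        print(n,"orange",cv2.boundingRect(k),np.round(r[0],4),np.round(r[1],4),np.degrees(np.arctan2(e[1],e[0])).round(1))
    m=cv2.inRange(hsv,(105,150,60),(125,255,255)); cs,_=cv2.findContours(m,cv2.RETR_EXTERNAL,cv2.CHAIN_APPROX_NONE)
    for k in cs:
        if cv2.contourArea(k)<40: continue
        x,y,w,h=cv2.boundingRect(k); print(n,"blue",(x,y,w,h),onz(n,(x+w/2,y+h/2),.098).round(4))
im=cv2.imread("pics/w4.png"); cv2.imwrite("pics/w4c.png",cv2.resize(im[90:260,220:420],(800,680))[:600])
```

```text
bar [ 0.4902 -0.0105  0.1003] [0.0002 0.0002] [ 0.4933 -0.0141  0.105 ] [ 0.4889 -0.0136  0.105 ]
bar [ 0.5627 -0.0048  0.0962] [0.0015 0.0015] [ 0.5673 -0.0093  0.105 ] [ 0.5591 -0.0129  0.105 ]
bar mid [ 0.52715164 -0.01247485  0.105     ] ang 2.1663587330421157 0.07214111209662856
wrist orange (252, 132, 53, 90) [ 0.532  -0.1246] [0.0978 0.0539] 4.1
wrist blue (267, 219, 26, 17) [ 0.5841 -0.12    0.098 ]
wrist blue (263, 115, 27, 21) [ 0.4756 -0.1278  0.098 ]
scene orange (235, 233, 40, 27) [ 0.5289 -0.1266] [0.0903 0.0575] 4.6
scene blue (332, 282, 26, 25) [ 0.7948 -0.1249  0.098 ]
scene blue (271, 250, 9, 11) [ 0.5975 -0.1244  0.098 ]
scene blue (234, 232, 9, 11) [ 0.4856 -0.131   0.098 ]
side orange (341, 272, 49, 33) [ 0.5341 -0.1259] [0.0953 0.0567] 3.9
side blue (336, 290, 12, 14) [ 0.4755 -0.1334  0.098 ]
side blue (382, 272, 11, 13) [ 0.5852 -0.1259  0.098 ]
side blue (449, 242, 26, 23) [ 0.7742 -0.1253  0.098 ]
```

View pics/w4c.png

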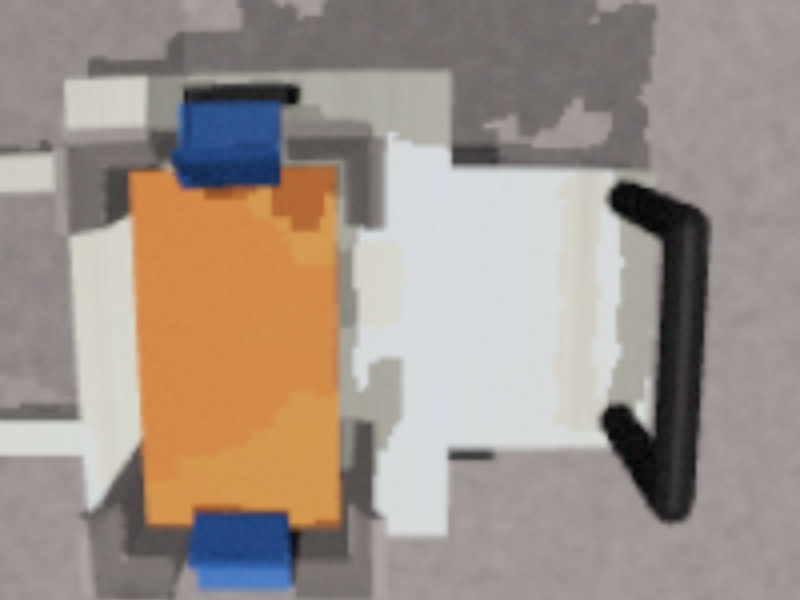

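Run:
```python
from h import *
c=calibration("wrist")
for p in [(151,90),(155,130),(160,170),(166,210),(172,250)]: print(onz("wrist",p,.145,c).round(4))
im=cv2.imread("pics/w4.png"); cv2.imwrite("pics/w4d.png",cv2.resize(im[60:290,90:250],(480,690))[:600])
```

```text
[ 0.4414 -0.243   0.145 ]
[ 0.4791 -0.2378  0.145 ]
[ 0.5171 -0.2334  0.145 ]
[ 0.5567 -0.2295  0.145 ]
[ 0.5996 -0.2273  0.145 ]
```

View pics/w4d.png

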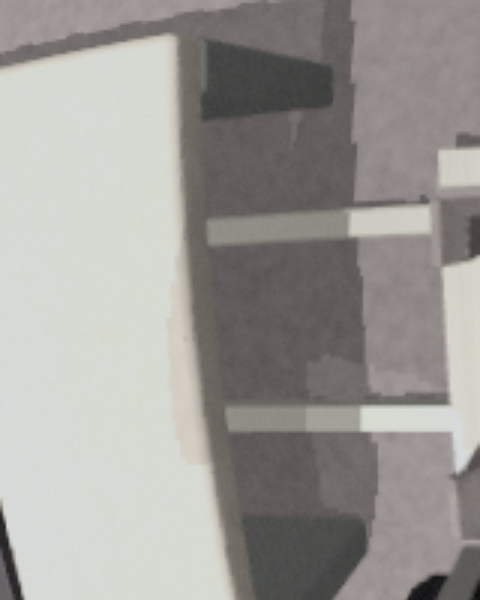

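```bash
python3 go.py .4435 .150 .18 105.2
```

```text
t 6.3 p [ 0.5313 -0.0856  0.2658] rv [-1.2575  1.1774  1.2576] F [-0.6  0.4 -0.2] op 0.651
 z heading deg 93.77 x [-0.  0. -1.]
shift [0.1716 0.1441 0.4817] turn [-0.0317  0.     -0.    ] rows>= 6.4 half turn: [ 0.4683 -0.     -0.    ]
```

Request:
{"fn": "send_rows", "kwargs": {"motion": [[[0,0.144,0.482,-0.015,0,0,-0.6],[0,0.144,0.482,-0.032,0,0,-0.6],[0,0.144,0.482,-0.032,0,0,-0.6],[0,0.144,0.482,-0.032,0,0,-0.6],[0.12,0.144,0.482,-0.032,0,0,-0.6]]]}}

```text
t: 6.72
eef_pos: [0.4629, 0.1048, 0.2455]
tcp_rot: [-1.405, 1.065, 1.398]
wrist_force: [1.1, 1.2, 0.2]
opening: 0.806
```

```bash
python3 go.py .4435 .150 .18 105.2
```

```text
t 6.72 p [0.4629 0.1048 0.2455] rv [-1.4052  1.0647  1.3976] F [1.1 1.2 0.2] op 0.806
 z heading deg 105.27 x [ 0.007  0.002 -1.   ]
shift [0.1308 0.0145 0.0974] turn [0.0002 0.     0.0012] rows>= 2.0 half turn: [-4.998e-01 -1.900e-03  1.000e-04]
```

Request:
{"fn": "send_rows", "kwargs": {"motion": [[[0.12,0.01,0.07,0,0,0,-0.6],[0.12,0.01,0.07,0,0,0,-0.6],[0.12,0.01,0.07,0,0,0,-0.6],[0.12,0.01,0.07,0,0,0,-0.6],[0.12,0.01,0.07,0,0,0,-0.6]]]}}

```text
t: 7.13
eef_pos: [0.4484, 0.1343, 0.1829]
tcp_rot: [-1.403, 1.071, 1.401]
wrist_force: [-0.2, -0.5, 0.9]
opening: 0.797
```

Request:
{"fn": "send_rows", "kwargs": {"motion": [[[0,0,0,0,0,0,-0.6],[0,0,0,0,0,0,-0.6]]]}}

```text
t: 7.3
eef_pos: [0.449, 0.134, 0.1833]
tcp_rot: [-1.402, 1.07, 1.399]
wrist_force: [0.3, 0.1, -0.1]
opening: 0.801
```

```bash
python3 - <<'E'
from blanks import *
st(); c=calibration("wrist"); im=grab("wrist","w5"); 
find("wrist",im,c)
E
python3 go.py .4435 .150 .0 105.2
```

```text
t 7.3 p [0.449  0.134  0.1833] rv [-1.4023  1.07    1.3992] F [ 0.3  0.1 -0.1] op 0.801
 z heading deg 105.15 x [ 0.003  0.001 -1.   ]
wrist (305, 131, 56, 79) [0.4344 0.1487] [0.0831 0.0564] 14.8
t 7.35 p [0.4488 0.134  0.1831] rv [-1.4022  1.0703  1.3995] F [ 0.2 -0.5 -0.6] op 0.796
 z heading deg 105.15 x [ 0.002  0.001 -1.   ]
shift [0.3661 0.0028 0.0337] turn [-0.0001 -0.      0.0004] rows>= 4.4 half turn: [0.4999 0.0006 0.    ]
```

View pics/w5.png

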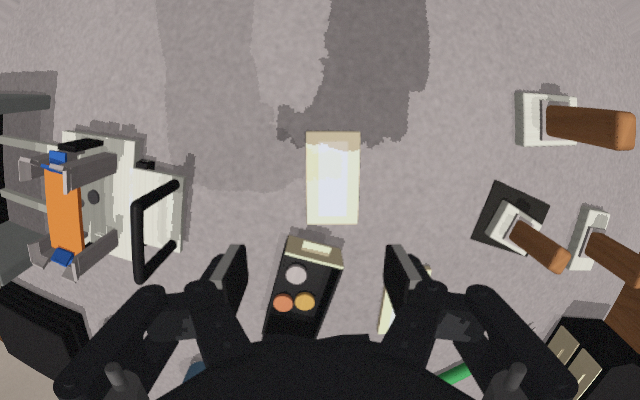

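```bash
python3 go.py .4430 .1505 .0 105.1
```

```text
t 7.35 p [0.4488 0.134  0.1831] rv [-1.4022  1.0703  1.3995] F [ 0.2 -0.5 -0.6] op 0.796
 z heading deg 105.15 x [ 0.002  0.001 -1.   ]
shift [0.3661 0.0035 0.0349] turn [ 0.0001 -0.      0.0004] rows>= 4.4 half turn: [-0.4999 -0.0006 -0.    ]
```

Request:
{"fn": "send_rows", "kwargs": {"motion": [[[0.08,0.0035,0.035,0,0,0,-0.6],[0.16,0.0035,0.035,0,0,0,-0.6],[0.24,0.0035,0.035,0,0,0,-0.6],[0.31,0.0035,0.035,0,0,0,-0.6],[0.35,0.0035,0.035,0,0,0,-0.6]]]}}

```text
t: 7.77
eef_pos: [0.4398, 0.1499, 0.004]
tcp_rot: [-1.401, 1.074, 1.403]
wrist_force: [-0.8, -0.3, 1.3]
opening: 0.795
```

Request:
{"fn": "send_rows", "kwargs": {"motion": [[[0.008,0,0,0,0,0,-0.6],[0.012,0,0,0,0,0,-0.6],[0.012,0,0,0,0,0,-0.6]]]}}

```text
t: 8.02
eef_pos: [0.4424, 0.1509, 0.0017]
tcp_rot: [-1.402, 1.071, 1.401]
wrist_force: [0.0, 0.9, -0.1]
opening: 0.796
```

```bash
python3 go.py .4430 .1505 -.003 105.1;  python3 - <<'E'
from h import *
b=grab("side","d6"); a=grab("scene","s6"); cv2.imwrite("pics/sd6.png",np.hstack([cv2.resize(a[150:250,240:340],(400,400)),cv2.resize(b[180:280,250:350],(400,400))]))
E
```

```text
t 8.02 p [0.4424 0.1509 0.0017] rv [-1.4023  1.0707  1.401 ] F [ 0.   0.9 -0.1] op 0.796
 z heading deg 105.2 x [ 0.001  0.    -1.   ]
shift [ 0.0094 -0.001  -0.0012] turn [0.0003 0.     0.0002] rows>= 0.1 half turn: [-4.997e-01 -3.000e-04  0.000e+00]
```

View pics/sd6.png

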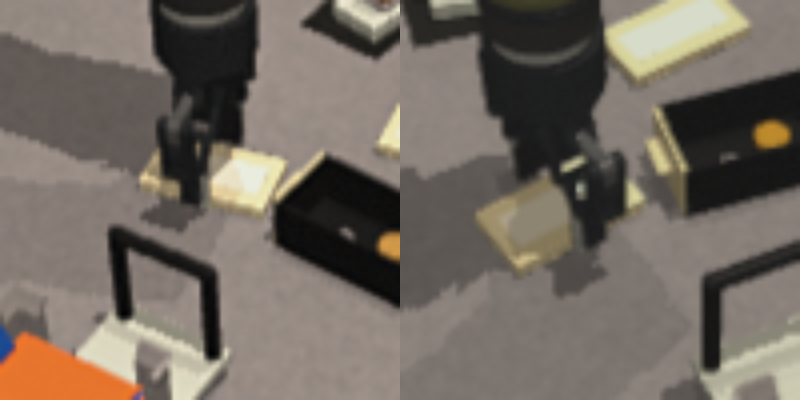

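Request:
{"fn": "send_rows", "kwargs": {"motion": [[[0.005,-0.001,-0.001,0,0,0,-0.6],[0.011,-0.001,-0.001,0,0,0,-0.6],[0.011,-0.001,-0.001,0,0,0,-0.6]]]}}

```text
t: 8.37
eef_pos: [0.4422, 0.1506, -0.0044]
tcp_rot: [-1.403, 1.071, 1.402]
wrist_force: [0.0, -0.8, 0.3]
opening: 0.801
```

Request:
{"fn": "send_rows", "kwargs": {"motion": [[[0,0,0,0,0,0,0.2],[0,0,0,0,0,0,0.2],[0,0,0,0,0,0,0.2],[0,0,0,0,0,0,0.2],[0,0,0,0,0,0,0.2]]], "newtons": 60}}

```text
t: 8.78
eef_pos: [0.4422, 0.1507, -0.0037]
tcp_rot: [-1.403, 1.071, 1.402]
wrist_force: [-1.7, -0.7, 11.1]
opening: 0.638
```

```bash
python3 -c "
from h import *
st()"
```

```text
t 8.78 p [ 0.4422  0.1507 -0.0037] rv [-1.4027  1.0706  1.4017] F [-1.7 -0.7 11.1] op 0.638
 z heading deg 105.24 x [ 0.001  0.    -1.   ]
```

Request:
{"fn": "send_rows", "kwargs": {"motion": [[[-0.04,0,0,0,0,0,0.2],[-0.12,0,0,0,0,0,0.2],[-0.2,0,0,0,0,0,0.2],[-0.28,0,0,0,0,0,0.2],[-0.36,0,0,0,0,0,0.2]]]}}

```text
t: 9.2
eef_pos: [0.4411, 0.1503, 0.1772]
tcp_rot: [-1.402, 1.072, 1.403]
wrist_force: [1.4, 0.3, -1.1]
opening: 0.638
```

Request:
{"fn": "send_rows", "kwargs": {"motion": [[[-0.05,0,0,0,0,0,0.2],[-0.05,0,0,0,0,0,0.2],[-0.05,0,0,0,0,0,0.2]]]}}

```text
t: 9.45
eef_pos: [0.4429, 0.151, 0.2019]
tcp_rot: [-1.404, 1.068, 1.4]
wrist_force: [-0.1, -0.4, -1.5]
opening: 0.638
```

```bash
python3 go.py .5325 -.1255 .2 94.0;  python3 - <<'E'
from h import *
c=calibration("wrist"); im=grab("wrist","w7")
E
```

```text
t 9.45 p [0.4429 0.151  0.2019] rv [-1.4035  1.0682  1.3998] F [-0.1 -0.4 -1.5] op 0.638
 z heading deg 105.24 x [ 0.004  0.001 -1.   ]
shift [ 0.0037 -0.0275 -0.5806] turn [0.0312 0.0001 0.0006] rows>= 7.0 half turn: [-4.688e-01 -9.000e-04  1.000e-04]
```

View pics/w7.png

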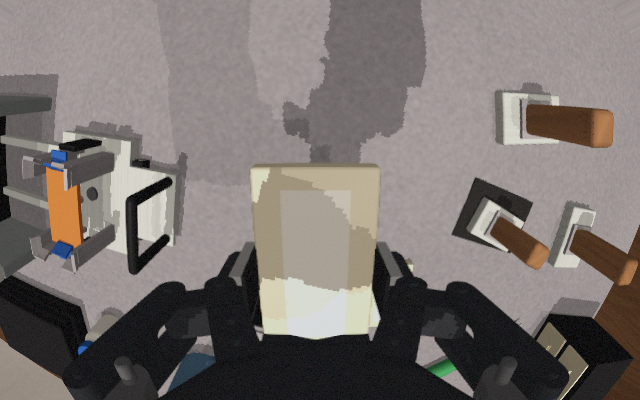

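Run:
```python
from h import *
s=st(); c=calibration("wrist"); M=R.from_rotvec(s['tcp_rot']).as_matrix()
for z in (.212,.217):
  for p in [(252,166),(316,166),(379,165)]:
    q=onz("wrist",p,z,c); print(z,(M.T@(q-s['eef_pos'])).round(4))
```

```text
t 9.5 p [0.4417 0.1506 0.2002] rv [-1.4025  1.0709  1.4021] F [-0.2  0.1 -1.9] op 0.638
 z heading deg 105.24 x [ 0.001  0.    -1.   ]
0.212 [-0.0118  0.0486 -0.027 ]
0.212 [-0.0118  0.0484  0.001 ]
0.212 [-0.0118  0.0491  0.0285]
0.217 [-0.0168  0.0495 -0.0259]
0.217 [-0.0168  0.0493  0.001 ]
0.217 [-0.0168  0.0499  0.0274]
```

Request:
{"fn": "send_rows", "kwargs": {"motion": [[[0,-0.0275,-0.58,0,0,0,0.2],[0,-0.0275,-0.58,0.015,0,0,0.2],[0,-0.0275,-0.58,0.031,0,0,0.2],[0,-0.0275,-0.58,0.031,0,0,0.2],[0,-0.0275,-0.58,0.031,0,0,0.2]]]}}

```text
t: 9.92
eef_pos: [0.5047, -0.0493, 0.198]
tcp_rot: [-1.259, 1.177, 1.265]
wrist_force: [2.1, 0.4, -0.4]
opening: 0.636
```

```bash
python3 go.py .5325 -.1255 .2 94.0
```

```text
t 9.92 p [ 0.5047 -0.0493  0.198 ] rv [-1.2595  1.1769  1.2645] F [ 2.1  0.4 -0.4] op 0.636
 z heading deg 94.09 x [-0.004  0.    -1.   ]
shift [-0.0042 -0.0445 -0.156 ] turn [ 0.0002  0.0001 -0.0006] rows>= 1.9 half turn: [-4.998e-01  9.000e-04  2.000e-04]
```

Request:
{"fn": "send_rows", "kwargs": {"motion": [[[0,-0.04,-0.15,0,0,0,0.2],[0,-0.04,-0.15,0,0,0,0.2],[0,-0.04,-0.15,0,0,0,0.2],[0,-0.04,-0.15,0,0,0,0.2],[0,-0.04,-0.15,0,0,0,0.2]]]}}

```text
t: 10.33
eef_pos: [0.5298, -0.1205, 0.1983]
tcp_rot: [-1.258, 1.177, 1.264]
wrist_force: [-0.9, 0.3, -0.1]
opening: 0.637
```

Request:
{"fn": "send_rows", "kwargs": {"motion": [[[0,0,0,0,0,0,0.2],[0,0,0,0,0,0,0.2],[0,0,0,0,0,0,0.2]]]}}

```text
t: 10.58
eef_pos: [0.5309, -0.1198, 0.2001]
tcp_rot: [-1.262, 1.174, 1.263]
wrist_force: [1.1, 0.0, -0.5]
opening: 0.635
```

```bash
python3 go.py .5325 -.1255 .14 94.0
python3 - <<'E'
from h import *
c=calibration("wrist"); im=grab("wrist","w8")
E
```

```text
t 10.58 p [ 0.5309 -0.1198  0.2001] rv [-1.2625  1.1739  1.263 ] F [ 1.1  0.  -0.5] op 0.635
 z heading deg 94.18 x [-0.  0. -1.]
shift [ 0.1203 -0.0023 -0.0116] turn [ 0.0005  0.     -0.    ] rows>= 1.4 half turn: [-4.995e-01  1.000e-04  0.000e+00]
```

View pics/w8.png

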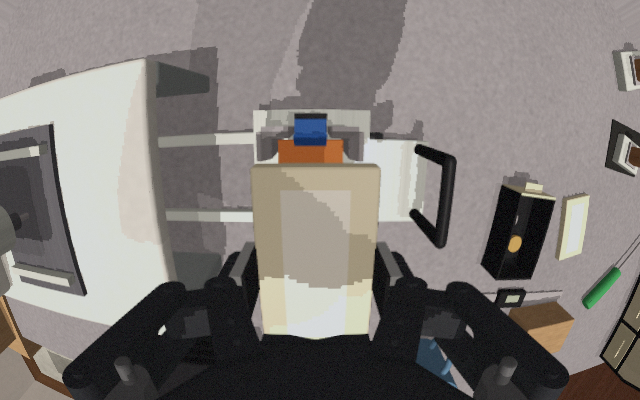

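Run:
```python
from h import *
c=calibration("wrist"); im=cv2.imread("pics/w8.png"); cv2.imwrite("pics/w8c.png",cv2.resize(im[100:180,240:390],(800,427),interpolation=cv2.INTER_CUBIC))
s=st(); M=R.from_rotvec(s['tcp_rot']).as_matrix()
for p,z in [((279,150),.087),((343,150),.087),((295,118),.105),((326,116),.105)]:
    q=onz("wrist",p,z,c); print(q.round(4),(M.T@(q-s['eef_pos'])).round(4))
```

```text
t 10.63 p [ 0.5311 -0.1199  0.2003] rv [-1.2626  1.1738  1.2627] F [-0.  -0.5 -0.2] op 0.635
 z heading deg 94.17 x [-0.  0. -1.]
[ 0.4933 -0.1527  0.087 ] [ 0.1133  0.0401 -0.0299]
[ 0.4895 -0.0994  0.087 ] [0.1133 0.04   0.0235]
[ 0.4653 -0.1398  0.105 ] [ 0.0953  0.067  -0.0151]
[ 0.4621 -0.1164  0.105 ] [0.0953 0.0685 0.0086]
```

View pics/w8c.png

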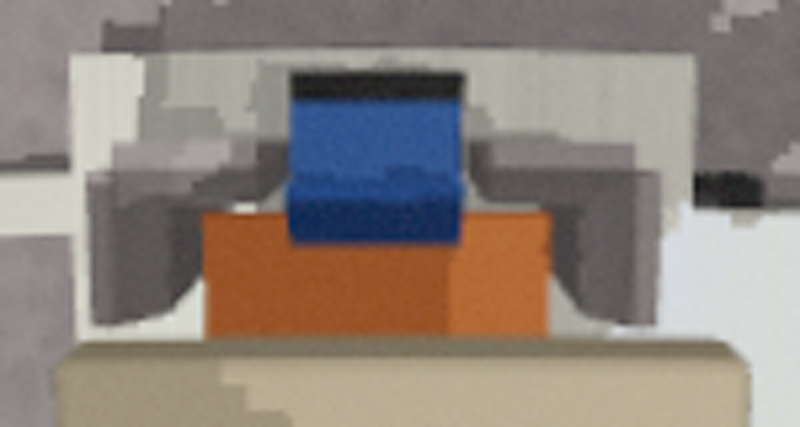

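Run:
```python
from h import *
c=calibration("wrist"); s=st(); M=R.from_rotvec(s['tcp_rot']).as_matrix()
q=onz("wrist",(310.3,145.4),.088,c); l=M.T@(q-s['eef_pos']); print(q,l, "centre along tool y:",l[1]-.0445)
# from w4, noses
K=dict(intrinsics=c["intrinsics"],world_to_cam=np.load("cw4.npy"))
im=cv2.imread("pics/w4.png"); 
for p in [(220+230/4,90+186/4),(220+240/4,90+516/4)]: print(p,onz("wrist",p,.088,K))
```

```text
t 10.63 p [ 0.5311 -0.1199  0.2003] rv [-1.2626  1.1738  1.2627] F [-0.  -0.5 -0.2] op 0.635
 z heading deg 94.17 x [-0.  0. -1.]
[ 0.48759198 -0.12684111  0.088     ] [ 0.11228428  0.04387228 -0.00372018] centre along tool y: -0.0006277241758629176
(277.5, 136.5) [ 0.48747034 -0.12695516  0.088     ]
(280.0, 219.0) [ 0.57787929 -0.12075994  0.088     ]
```

```bash
python3 go.py .5325 -.124 .13 94.0
```

```text
t 10.63 p [ 0.5311 -0.1199  0.2003] rv [-1.2626  1.1738  1.2627] F [-0.  -0.5 -0.2] op 0.635
 z heading deg 94.17 x [-0.  0. -1.]
shift [ 0.1406 -0.0022 -0.0083] turn [ 0.0005  0.     -0.    ] rows>= 1.7 half turn: [-0.4995  0.      0.    ]
```

Request:
{"fn": "send_rows", "kwargs": {"motion": [[[0.07,-0.002,-0.008,0.0005,0,0,0.2],[0.14,-0.002,-0.008,0.0005,0,0,0.2],[0.14,-0.002,-0.008,0.0005,0,0,0.2],[0.14,-0.002,-0.008,0.0005,0,0,0.2],[0.14,-0.002,-0.008,0.0005,0,0,0.2]]]}}

```text
t: 11.05
eef_pos: [0.5331, -0.1247, 0.1317]
tcp_rot: [-1.26, 1.175, 1.259]
wrist_force: [0.7, -0.4, -0.2]
opening: 0.636
```

```bash
python3 go.py .5325 -.124 .11 94.0
python3 - <<'E'
from h import *
c=calibration("wrist"); im=grab("wrist","w9");  b=grab("side","d9"); a=grab("scene","s9"); cv2.imwrite("pics/sd9.png",np.hstack([cv2.resize(a[190:290,200:300],(400,400)),cv2.resize(b[240:340,310:410],(400,400))]))
E
```

```text
t 11.05 p [ 0.5331 -0.1247  0.1317] rv [-1.2601  1.1755  1.2587] F [ 0.7 -0.4 -0.2] op 0.636
 z heading deg 93.93 x [ 0.001 -0.    -1.   ]
shift [0.0434 0.0012 0.0016] turn [-0.0002 -0.      0.0001] rows>= 0.5 half turn: [4.998e-01 2.000e-04 1.000e-04]
```

View pics/sd9.png

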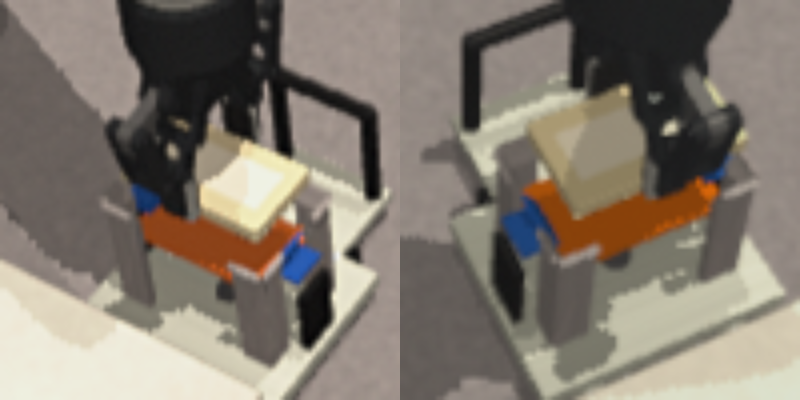

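Request:
{"fn": "send_rows", "kwargs": {"motion": [[[0.01,0.0005,0.001,0,0,0,0.2],[0.02,0.0005,0.001,0,0,0,0.2],[0.03,0.0005,0.001,0,0,0,0.2],[0.04,0.0005,0.001,0,0,0,0.2],[0.05,0.0005,0.001,0,0,0,0.2]]]}}

```text
t: 11.62
eef_pos: [0.532, -0.1245, 0.1046]
tcp_rot: [-1.259, 1.177, 1.259]
wrist_force: [1.4, 0.5, -0.3]
opening: 0.637
```

Request:
{"fn": "send_rows", "kwargs": {"motion": [[[0.005,0,0,0,0,0,0.2],[0.01,0,0,0,0,0,0.2],[0.01,0,0,0,0,0,0.2]]]}}

```text
t: 11.87
eef_pos: [0.5318, -0.1244, 0.0995]
tcp_rot: [-1.258, 1.177, 1.26]
wrist_force: [-1.1, 0.5, -0.5]
opening: 0.637
```

Request:
{"fn": "send_rows", "kwargs": {"motion": [[[0.01,0,0,0,0,0,0.2],[0.02,0,0,0,0,0,0.2],[0.03,0,0,0,0,0,0.2],[0.035,0,0,0,0,0,0.2],[0.035,0,0,0,0,0,0.2]]], "newtons": 80}}

```text
t: 12.28
eef_pos: [0.5322, -0.1245, 0.0821]
tcp_rot: [-1.259, 1.177, 1.259]
wrist_force: [0.2, -0.2, 0.3]
opening: 0.629
```

Request:
{"fn": "send_rows", "kwargs": {"motion": [[[0.01,0,0,0,0,0,0.2],[0.02,0,0,0,0,0,0.2],[0.028,0,0,0,0,0,0.2],[0.028,0,0,0,0,0,0.2]]]}}

```text
t: 12.62
eef_pos: [0.5324, -0.1245, 0.068]
tcp_rot: [-1.259, 1.176, 1.259]
wrist_force: [0.3, -1.5, 3.1]
opening: 0.631
```

```bash
python3 go.py .5325 -.124 .068 94.0
python3 - <<'E'
from h import *
c=calibration("wrist"); im=grab("wrist","w10");  b=grab("side","d10"); a=grab("scene","s10"); cv2.imwrite("pics/sd10.png",np.hstack([cv2.resize(a[190:290,200:300],(400,400)),cv2.resize(b[240:340,310:410],(400,400))]))
E
```

```text
t 12.62 p [ 0.5324 -0.1245  0.068 ] rv [-1.2593  1.1761  1.259 ] F [ 0.3 -1.5  3.1] op 0.631
 z heading deg 93.9 x [ 0. -0. -1.]
shift [ 0.0001 -0.0002  0.001 ] turn [-0.0003 -0.      0.    ] rows>= 0.0 half turn: [0.4997 0.     0.    ]
```

View pics/sd10.png

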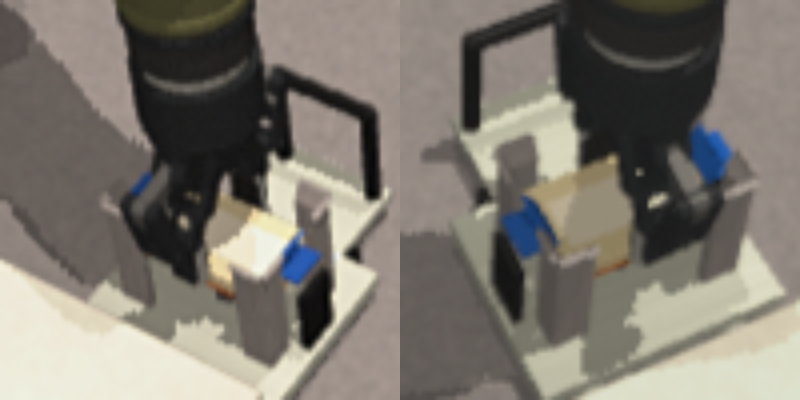

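View pics/w10.png

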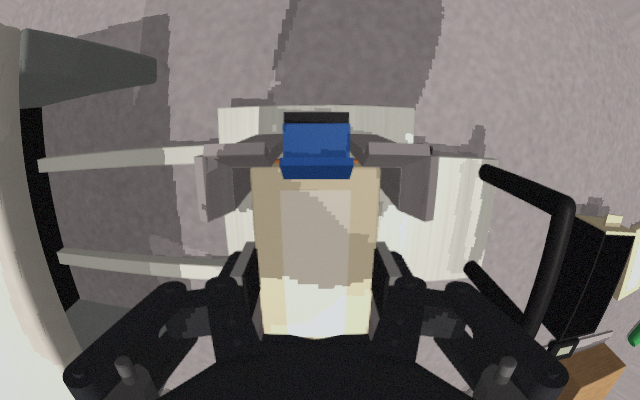

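Request:
{"fn": "send_rows", "kwargs": {"motion": [[[0.004,0,0,0,0,0,0.2],[0.004,0,0,0,0,0,0.2],[0.004,0,0,0,0,0,0.2]]]}}

```text
t: 13.02
eef_pos: [0.5324, -0.1245, 0.0668]
tcp_rot: [-1.259, 1.176, 1.259]
wrist_force: [1.5, -0.1, 3.6]
opening: 0.631
```

Request:
{"fn": "send_rows", "kwargs": {"motion": [[[0,0,0,0,0,0,-0.6],[0,0,0,0,0,0,-0.6],[0,0,0,0,0,0,-0.6],[0,0,0,0,0,0,-0.6]]]}}

```text
t: 13.35
eef_pos: [0.5319, -0.1243, 0.0664]
tcp_rot: [-1.259, 1.177, 1.26]
wrist_force: [-0.3, -0.8, -0.4]
opening: 0.804
```

Request:
{"fn": "send_rows", "kwargs": {"motion": [[[-0.05,0,0,0,0,0,-0.6],[-0.1,0,0,0,0,0,-0.6],[-0.18,0,0,0,0,0,-0.6],[-0.26,0,0,0,0,0,-0.6],[-0.32,0,0,0,0,0,-0.6]]]}}

```text
t: 13.77
eef_pos: [0.5326, -0.1245, 0.2297]
tcp_rot: [-1.26, 1.175, 1.258]
wrist_force: [1.4, 0.4, 0.5]
opening: 0.797
```

Request:
{"fn": "send_rows", "kwargs": {"motion": [[[0,0,0,0,0,0,-0.6],[0,0,0,0,0,0,-0.6],[0,0,0,0,0,0,-0.6]]]}}

```text
t: 14.02
eef_pos: [0.5318, -0.1244, 0.226]
tcp_rot: [-1.259, 1.177, 1.26]
wrist_force: [-0.3, -0.1, -0.1]
opening: 0.8
```

```bash
python3 - <<'E'
from blanks import *
st();c=calibration("wrist"); im=grab("wrist","w11");  b=grab("side","d11"); a=grab("scene","s11"); cv2.imwrite("pics/sd11.png",np.hstack([cv2.resize(a[190:290,200:300],(400,400)),cv2.resize(b[240:340,310:410],(400,400))]))
find("wrist",im,c);find("scene",a,None);find("side",b,None)
E
python3 go.py .5725 .2825 .2 102.9
```

```text
t 14.02 p [ 0.5318 -0.1244  0.226 ] rv [-1.2586  1.1767  1.2598] F [-0.3 -0.1 -0.1] op 0.8
 z heading deg 93.9 x [-0.001  0.    -1.   ]
wrist (552, 189, 29, 64) [0.5716 0.2836] [0.1011 0.0567] 13.2
wrist (285, 138, 61, 83) [ 0.5402 -0.1241] [0.1004 0.0705] 3.7
scene (334, 175, 37, 21) [0.5746 0.276 ] [0.1021 0.069 ] 13.1
side (325, 260, 66, 44) [ 0.5489 -0.0584] [0.1232 0.1173] 5.2
side (299, 175, 39, 25) [0.5731 0.2814] [0.101  0.0606] 13.1
t 14.17 p [ 0.5311 -0.1242  0.2249] rv [-1.257   1.178   1.2619] F [-0.4  0.4 -0.4] op 0.801
 z heading deg 93.9 x [-0.003  0.001 -1.   ]
shift [ 0.0502 -0.138   0.8058] turn [-0.025   0.0002 -0.0005] rows>= 9.8 half turn: [ 4.75e-01 -7.00e-04 -3.00e-04]
```

View pics/sd11.png

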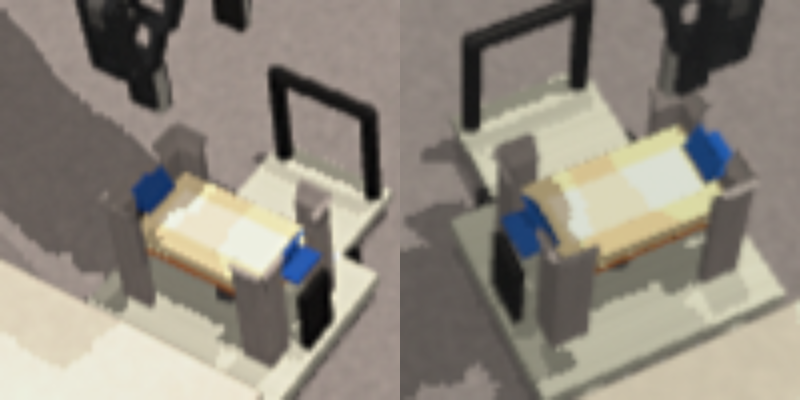

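View pics/w11.png

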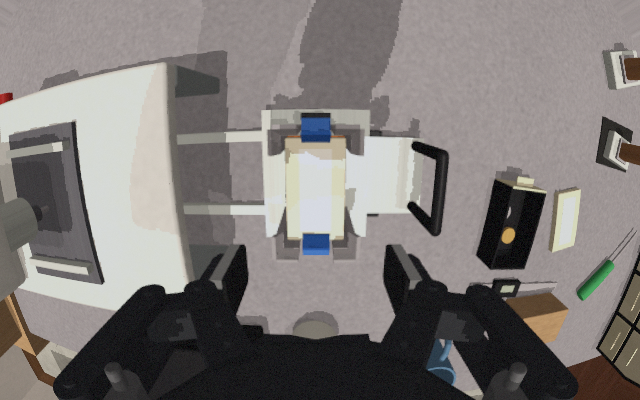

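First blank is seated under both catches. Going for the second.

Request:
{"fn": "send_rows", "kwargs": {"motion": [[[0,-0.138,0.806,0,0,0,-0.6],[0,-0.138,0.806,-0.012,0,0,-0.6],[0,-0.138,0.806,-0.025,0,0,-0.6],[0,-0.138,0.806,-0.025,0,0,-0.6],[0,-0.138,0.806,-0.025,0,0,-0.6]]]}}

```text
t: 14.58
eef_pos: [0.5525, 0.0844, 0.2254]
tcp_rot: [-1.372, 1.096, 1.375]
wrist_force: [1.0, -0.3, -0.4]
opening: 0.803
```

```bash
python3 go.py .572 .283 .2 103
```

```text
t 14.58 p [0.5525 0.0844 0.2254] rv [-1.3718  1.0962  1.3745] F [ 1.  -0.3 -0.4] op 0.803
 z heading deg 102.88 x [-0.002 -0.    -1.   ]
shift [ 0.0505 -0.1267  0.3785] turn [-0.0003  0.     -0.0004] rows>= 4.8 half turn: [ 0.4997 -0.0006 -0.    ]
```

Request:
{"fn": "send_rows", "kwargs": {"motion": [[[0.05,-0.12,0.36,0,0,0,-0.6],[0.05,-0.12,0.36,0,0,0,-0.6],[0.05,-0.12,0.36,0,0,0,-0.6],[0.05,-0.12,0.36,0,0,0,-0.6],[0.05,-0.12,0.36,0,0,0,-0.6]]]}}

```text
t: 15.0
eef_pos: [0.5705, 0.2753, 0.1993]
tcp_rot: [-1.373, 1.095, 1.377]
wrist_force: [-0.2, -0.2, -0.9]
opening: 0.801
```

Request:
{"fn": "send_rows", "kwargs": {"motion": [[[0,0,0,0,0,0,-0.6],[0,0,0,0,0,0,-0.6],[0,0,0,0,0,0,-0.6]]]}}

```text
t: 15.25
eef_pos: [0.571, 0.271, 0.2005]
tcp_rot: [-1.373, 1.097, 1.374]
wrist_force: [0.5, 0.7, 0.1]
opening: 0.801
```

```bash
python3 - <<'E'
from blanks import *
st(); c=calibration("wrist"); im=grab("wrist","w12"); 
find("wrist",im,c); find("side",grab("side","d12"),None)
E
python3 go.py .572 .283 .003 103
```

```text
t 15.25 p [0.571  0.271  0.2005] rv [-1.3731  1.0967  1.3743] F [0.5 0.7 0.1] op 0.801
 z heading deg 102.91 x [-0.002 -0.001 -1.   ]
wrist (14, 68, 9, 61) [ 0.5386 -0.2102] [0.0955 0.0185] 4.1
side (325, 260, 66, 45) [ 0.5486 -0.0581] [0.1228 0.1164] 4.9
side (300, 175, 38, 24) [0.5745 0.2813] [0.0985 0.0586] 12.8
t 15.35 p [0.5715 0.2703 0.2014] rv [-1.3721  1.0961  1.3725] F [-0.1  0.4 -0.4] op 0.795
 z heading deg 102.82 x [-0.001 -0.001 -1.   ]
shift [ 0.3968 -0.007   0.0248] turn [-0.0005 -0.0001 -0.0002] rows>= 4.8 half turn: [ 4.995e-01 -2.000e-04  1.000e-04]
```

View pics/w12.png

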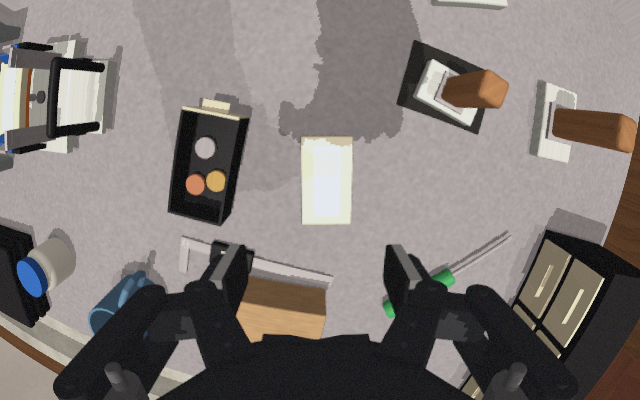

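Run:
```python
from h import *
s=st(); c=calibration("wrist"); M=R.from_rotvec(s['tcp_rot']).as_matrix()
P=[onz("wrist",p,.012,c) for p in [(302,137),(352,137),(352,224),(302,224)]]
print(np.round(P,4),np.mean(P,0)); e=(P[2]-P[1]); print(np.linalg.norm(e),np.degrees(np.arctan2(e[1],e[0])))
Q=[onz("wrist",p,.003,c) for p in [(418,40),(498,66),(478,133),(397,103)]]
print(np.round(Q,4),np.mean(Q,0)); e=Q[1]-Q[0]; print(np.linalg.norm(e),np.degrees(np.arctan2(e[1],e[0])), np.linalg.norm(Q[2]-Q[1]))
```

```text
t 15.35 p [0.5715 0.2703 0.2014] rv [-1.3721  1.0961  1.3725] F [-0.1  0.4 -0.4] op 0.795
 z heading deg 102.82 x [-0.001 -0.001 -1.   ]
[[0.531  0.2468 0.012 ]
 [0.5188 0.2991 0.012 ]
 [0.6152 0.324  0.012 ]
 [0.6279 0.2678 0.012 ]] [0.57323476 0.28442878 0.012     ]
0.09950762379381921 14.462956753386623
[[0.3905 0.3479 0.003 ]
 [0.3833 0.4566 0.003 ]
 [0.4734 0.4495 0.003 ]
 [0.4694 0.3405 0.003 ]] [0.42913509 0.39862235 0.003     ]
0.10887925111778649 93.80451962961892 0.09037305693645173
```

Request:
{"fn": "send_rows", "kwargs": {"motion": [[[0.08,-0.0075,0.025,0,0,0,-0.6],[0.16,-0.0075,0.025,0,0,0,-0.6],[0.24,-0.0075,0.025,0,0,0,-0.6],[0.32,-0.0075,0.025,0,0,0,-0.6],[0.38,-0.0075,0.025,0,0,0,-0.6]]]}}

```text
t: 15.77
eef_pos: [0.5714, 0.2825, 0.009]
tcp_rot: [-1.371, 1.097, 1.373]
wrist_force: [-0.4, 0.9, -0.8]
opening: 0.801
```

Request:
{"fn": "send_rows", "kwargs": {"motion": [[[0.01,0,0,0,0,0,-0.6],[0.02,0,0,0,0,0,-0.6],[0.026,0,0,0,0,0,-0.6],[0.026,0,0,0,0,0,-0.6]]]}}

```text
t: 16.1
eef_pos: [0.5741, 0.2849, 0.0006]
tcp_rot: [-1.373, 1.092, 1.371]
wrist_force: [-0.2, 0.4, -0.6]
opening: 0.8
```

```bash
python3 go.py .5725 .283 -.0035 103
```

```text
t 16.1 p [0.5741 0.2849 0.0006] rv [-1.373   1.0919  1.3709] F [-0.2  0.4 -0.6] op 0.8
 z heading deg 102.86 x [ 0.003  0.001 -1.   ]
shift [ 0.0082  0.004  -0.003 ] turn [-0.0004  0.0001  0.0004] rows>= 0.1 half turn: [ 4.996e-01  7.000e-04 -2.000e-04]
```

Request:
{"fn": "send_rows", "kwargs": {"motion": [[[0.004,0.002,0,0,0,0,-0.6],[0.0075,0.002,0,0,0,0,-0.6],[0.0075,0.002,0,0,0,0,-0.6]]]}}

```text
t: 16.35
eef_pos: [0.5722, 0.2848, -0.004]
tcp_rot: [-1.373, 1.093, 1.372]
wrist_force: [-0.4, 0.3, 0.0]
opening: 0.802
```

Request:
{"fn": "send_rows", "kwargs": {"motion": [[[0,0,0,0,0,0,0.2],[0,0,0,0,0,0,0.2],[0,0,0,0,0,0,0.2],[0,0,0,0,0,0,0.2],[0,0,0,0,0,0,0.2]]], "newtons": 80}}

```text
t: 16.77
eef_pos: [0.5723, 0.2847, -0.0035]
tcp_rot: [-1.374, 1.093, 1.372]
wrist_force: [-1.8, -1.4, 7.3]
opening: 0.631
```

Request:
{"fn": "send_rows", "kwargs": {"motion": [[[-0.04,0,0,0,0,0,0.2],[-0.12,0,0,0,0,0,0.2],[-0.2,0,0,0,0,0,0.2],[-0.28,0,0,0,0,0,0.2],[-0.36,0,0,0,0,0,0.2]]]}}

```text
t: 17.18
eef_pos: [0.5711, 0.2843, 0.177]
tcp_rot: [-1.373, 1.094, 1.373]
wrist_force: [1.7, 0.8, -1.8]
opening: 0.632
```

Request:
{"fn": "send_rows", "kwargs": {"motion": [[[-0.05,0,0,0,0,0,0.2],[-0.05,0,0,0,0,0,0.2],[-0.05,0,0,0,0,0,0.2],[-0.05,0,0,0,0,0,0.2]]]}}

```text
t: 17.52
eef_pos: [0.5711, 0.2842, 0.1992]
tcp_rot: [-1.373, 1.095, 1.374]
wrist_force: [-0.4, -0.3, -1.7]
opening: 0.624
```

```bash
python3 go.py .5325 -.124 .2 94.0;  python3 - <<'E'
from h import *
c=calibration("wrist"); im=grab("wrist","w13")
E
```

```text
t 17.52 p [0.5711 0.2842 0.1992] rv [-1.3729  1.0952  1.3737] F [-0.4 -0.3 -1.7] op 0.624
 z heading deg 102.9 x [-0.001 -0.    -1.   ]
shift [-0.0012  0.2575 -0.7786] turn [ 0.0247 -0.0001 -0.0002] rows>= 9.8 half turn: [-4.753e-01  2.000e-04 -1.000e-04]
```

View pics/w13.png

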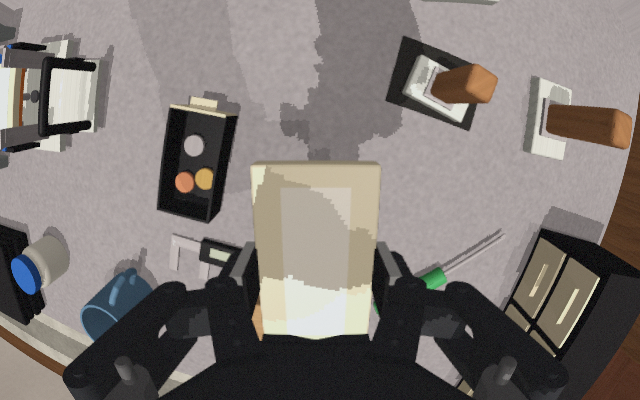

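Request:
{"fn": "send_rows", "kwargs": {"motion": [[[0,0.257,-0.778,0,0,0,0.2],[0,0.257,-0.778,0,0,0,0.2],[0,0.257,-0.778,0,0,0,0.2],[0,0.257,-0.778,0.012,0,0,0.2],[0,0.257,-0.778,0.025,0,0,0.2]]]}}

```text
t: 17.98
eef_pos: [0.5501, 0.0752, 0.1978]
tcp_rot: [-1.256, 1.181, 1.259]
wrist_force: [0.1, -0.1, -0.6]
opening: 0.63
```

```bash
python3 go.py .5335 -.124 .2 94.0
```

```text
t 17.98 p [0.5501 0.0752 0.1978] rv [-1.2557  1.1807  1.2595] F [ 0.1 -0.1 -0.6] op 0.63
 z heading deg 93.73 x [-0.004 -0.001 -1.   ]
shift [-0.004   0.0592 -0.3954] turn [-0.0007 -0.0001 -0.0006] rows>= 4.8 half turn: [ 4.993e-01 -9.000e-04  1.000e-04]
```

Request:
{"fn": "send_rows", "kwargs": {"motion": [[[0,0.059,-0.39,0,0,0,0.2],[0,0.059,-0.39,0,0,0,0.2],[0,0.059,-0.39,0,0,0,0.2],[0,0.059,-0.39,0,0,0,0.2],[0,0.059,-0.39,0,0,0,0.2]]]}}

```text
t: 18.4
eef_pos: [0.5338, -0.1223, 0.198]
tcp_rot: [-1.256, 1.18, 1.261]
wrist_force: [-0.4, -0.3, -1.0]
opening: 0.633
```

Request:
{"fn": "send_rows", "kwargs": {"motion": [[[0,0,0,0,0,0,0.2],[0,0,0,0,0,0,0.2],[0,0,0,0,0,0,0.2]]]}}

```text
t: 18.65
eef_pos: [0.5349, -0.1191, 0.1985]
tcp_rot: [-1.257, 1.178, 1.261]
wrist_force: [-0.5, -0.6, -0.4]
opening: 0.635
```

```bash
python3 - <<'E'
from h import *
s=st(); c=calibration("wrist"); im=grab("wrist","w14"); M=R.from_rotvec(s['tcp_rot']).as_matrix()
cv2.imwrite("pics/w14c.png",cv2.resize(im[90:350,220:420],(600,780))[:600])
E
python3 go.py .5335 -.124 .13 94.0
```

```text
t 18.65 p [ 0.5349 -0.1191  0.1985] rv [-1.2566  1.1776  1.2612] F [-0.5 -0.6 -0.4] op 0.635
 z heading deg 93.87 x [-0.003  0.001 -1.   ]
t 18.7 p [ 0.5352 -0.1186  0.1988] rv [-1.2579  1.1767  1.2616] F [-0.   0.7 -0.8] op 0.631
 z heading deg 93.94 x [-0.002  0.001 -1.   ]
shift [ 0.1376  0.0039 -0.0107] turn [-0.0002  0.0002 -0.0003] rows>= 1.7 half turn: [ 4.998e-01 -5.000e-04 -3.000e-04]
```

View pics/w14c.png

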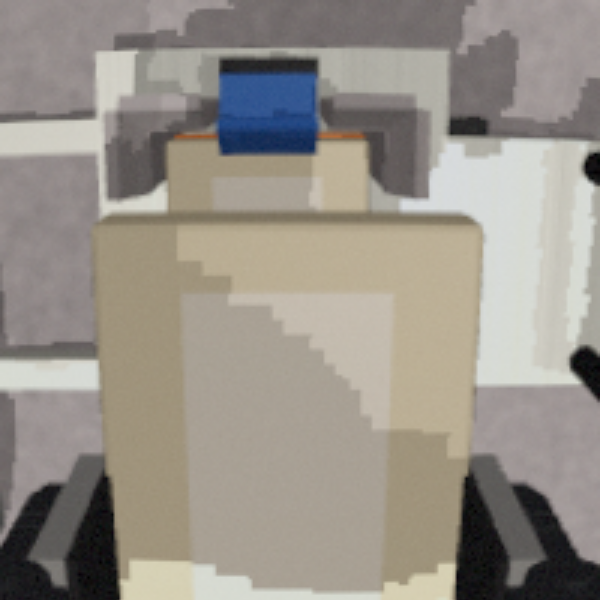

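Request:
{"fn": "send_rows", "kwargs": {"motion": [[[0.07,0.003,-0.01,0,0,0,0.2],[0.137,0.003,-0.01,0,0,0,0.2],[0.137,0.003,-0.01,0,0,0,0.2],[0.137,0.003,-0.01,0,0,0,0.2],[0.137,0.003,-0.01,0,0,0,0.2]]]}}

```text
t: 19.12
eef_pos: [0.5353, -0.1238, 0.1326]
tcp_rot: [-1.261, 1.175, 1.26]
wrist_force: [-0.2, 0.1, -0.1]
opening: 0.631
```

Request:
{"fn": "send_rows", "kwargs": {"motion": [[[0,0,0,0,0,0,0.2],[0,0,0,0,0,0,0.2]]]}}

```text
t: 19.28
eef_pos: [0.5363, -0.1246, 0.1335]
tcp_rot: [-1.262, 1.174, 1.257]
wrist_force: [0.4, -0.4, -0.9]
opening: 0.634
```

```bash
python3 go.py .534 -.124 .10 94.0; python3 go.py .534 -.124 .10 94.0
```

```text
t 19.28 p [ 0.5363 -0.1246  0.1335] rv [-1.2617  1.1742  1.2568] F [ 0.4 -0.4 -0.9] op 0.634
 z heading deg 93.93 x [ 0.003 -0.001 -1.   ]
shift [0.067  0.0047 0.0015] turn [-0.0002 -0.0001  0.0005] rows>= 0.8 half turn: [4.998e-01 8.000e-04 2.000e-04]
t 19.28 p [ 0.5363 -0.1246  0.1335] rv [-1.2617  1.1742  1.2568] F [ 0.4 -0.4 -0.9] op 0.634
 z heading deg 93.93 x [ 0.003 -0.001 -1.   ]
shift [0.067  0.0047 0.0015] turn [-0.0002 -0.0001  0.0005] rows>= 0.8 half turn: [4.998e-01 8.000e-04 2.000e-04]
```

Request:
{"fn": "send_rows", "kwargs": {"motion": [[[0.01,0.003,0,0,0,0,0.2],[0.02,0.003,0,0,0,0,0.2],[0.03,0.003,0,0,0,0,0.2],[0.03,0.003,0,0,0,0,0.2]]]}}

```text
t: 19.62
eef_pos: [0.5323, -0.1246, 0.1153]
tcp_rot: [-1.258, 1.177, 1.26]
wrist_force: [-0.9, -0.3, -1.2]
opening: 0.63
```

```bash
python3 go.py .534 -.124 .10 94.0;  python3 - <<'E'
from h import *
b=grab("side","d15"); a=grab("scene","s15"); cv2.imwrite("pics/sd15.png",np.hstack([cv2.resize(a[190:290,200:300],(400,400)),cv2.resize(b[240:340,310:410],(400,400))]))
E
```

```text
t 19.62 p [ 0.5323 -0.1246  0.1153] rv [-1.2578  1.1772  1.2605] F [-0.9 -0.3 -1.2] op 0.63
 z heading deg 93.89 x [-0.002  0.    -1.   ]
shift [ 0.0306 -0.0035  0.0009] turn [-0.0003  0.0001 -0.0003] rows>= 0.4 half turn: [ 4.997e-01 -4.000e-04 -1.000e-04]
```

View pics/sd15.png

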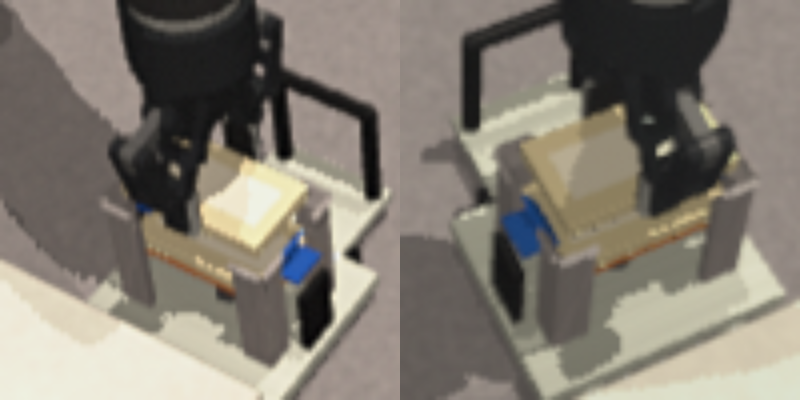

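Request:
{"fn": "send_rows", "kwargs": {"motion": [[[0.01,0,0,0,0,0,0.2],[0.02,0,0,0,0,0,0.2],[0.02,0,0,0,0,0,0.2],[0.02,0,0,0,0,0,0.2]]]}}

```text
t: 20.05
eef_pos: [0.5328, -0.1246, 0.106]
tcp_rot: [-1.258, 1.177, 1.26]
wrist_force: [0.1, -0.4, -1.4]
opening: 0.629
```

Request:
{"fn": "send_rows", "kwargs": {"motion": [[[0.01,0,0,0,0,0,0.2],[0.015,0,0,0,0,0,0.2],[0.015,0,0,0,0,0,0.2]]]}}

```text
t: 20.3
eef_pos: [0.5326, -0.1247, 0.0983]
tcp_rot: [-1.258, 1.177, 1.26]
wrist_force: [-0.4, 0.3, -1.0]
opening: 0.626
```

Request:
{"fn": "send_rows", "kwargs": {"motion": [[[0.01,0,0,0,0,0,0.2],[0.02,0,0,0,0,0,0.2],[0.03,0,0,0,0,0,0.2],[0.04,0,0,0,0,0,0.2],[0.04,0,0,0,0,0,0.2]]]}}

```text
t: 20.72
eef_pos: [0.5333, -0.1248, 0.0781]
tcp_rot: [-1.259, 1.176, 1.259]
wrist_force: [0.1, -1.0, 1.1]
opening: 0.629
```

Request:
{"fn": "send_rows", "kwargs": {"motion": [[[0.01,0,0,0,0,0,0.2],[0.02,0,0,0,0,0,0.2],[0.026,0,0,0,0,0,0.2],[0.026,0,0,0,0,0,0.2],[0.026,0,0,0,0,0,0.2]]]}}

```text
t: 21.13
eef_pos: [0.5334, -0.1248, 0.0659]
tcp_rot: [-1.259, 1.176, 1.259]
wrist_force: [0.5, -1.4, 3.4]
opening: 0.628
```

Run:
```python
from h import *
st(); im=grab("wrist","w16");  b=grab("side","d16"); a=grab("scene","s16"); cv2.imwrite("pics/sd16.png",np.hstack([cv2.resize(a[190:290,200:300],(400,400)),cv2.resize(b[240:340,310:410],(400,400))]))
```

```text
t 21.13 p [ 0.5334 -0.1248  0.0659] rv [-1.2591  1.1762  1.2589] F [ 0.5 -1.4  3.4] op 0.628
 z heading deg 93.89 x [ 0. -0. -1.]
```

View pics/sd16.png

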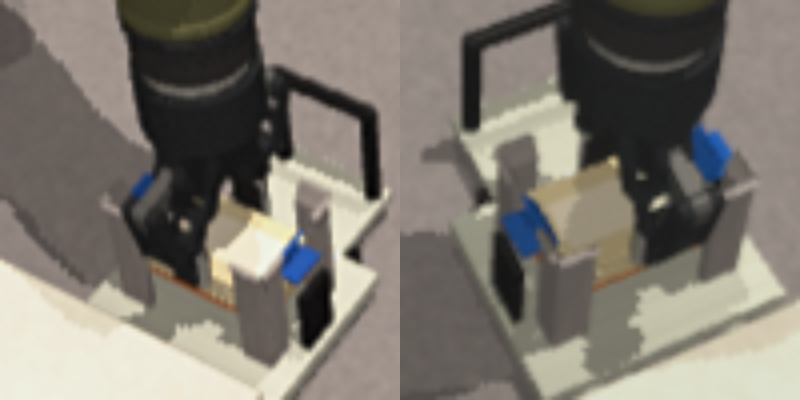

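View pics/w16.png

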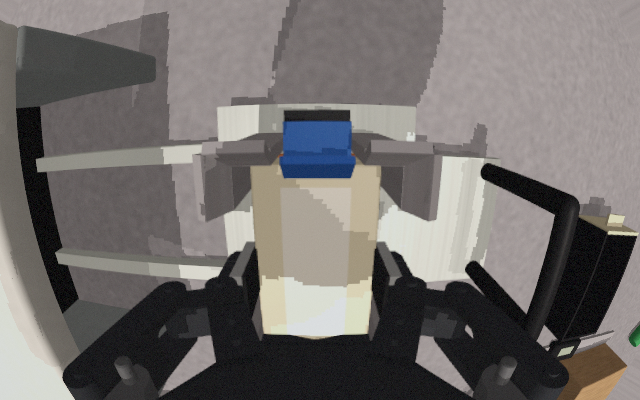

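Catch is over the blank. Release and lift.

Request:
{"fn": "send_rows", "kwargs": {"motion": [[[0.002,0,0,0,0,0,0.2],[0.002,0,0,0,0,0,-0.6],[0.002,0,0,0,0,0,-0.6],[0.002,0,0,0,0,0,-0.6],[0.002,0,0,0,0,0,-0.6]]]}}

```text
t: 21.7
eef_pos: [0.5327, -0.1246, 0.0646]
tcp_rot: [-1.258, 1.177, 1.26]
wrist_force: [0.8, -0.1, -0.7]
opening: 0.803
```

Request:
{"fn": "send_rows", "kwargs": {"motion": [[[-0.05,0,0,0,0,0,-0.6],[-0.1,0,0,0,0,0,-0.6],[-0.18,0,0,0,0,0,-0.6],[-0.26,0,0,0,0,0,-0.6],[-0.32,0,0,0,0,0,-0.6]]]}}

```text
t: 22.12
eef_pos: [0.5335, -0.1248, 0.228]
tcp_rot: [-1.26, 1.175, 1.258]
wrist_force: [1.0, 0.0, -0.2]
opening: 0.8
```

Request:
{"fn": "send_rows", "kwargs": {"motion": [[[-0.1,0,0,0,0,0,-0.6],[-0.1,0,0,0,0,0,-0.6],[-0.1,0,0,0,0,0,-0.6],[-0.1,0,0,0,0,0,-0.6]]]}}

```text
t: 22.45
eef_pos: [0.5334, -0.1248, 0.2749]
tcp_rot: [-1.26, 1.176, 1.258]
wrist_force: [0.1, 0.4, 0.1]
opening: 0.801
```

Run:
```python
from blanks import *
st();c=calibration("wrist"); np.save("cw17.npy",c["world_to_cam"]); im=grab("wrist","w17");  b=grab("side","d17"); a=grab("scene","s17"); cv2.imwrite("pics/sd17.png",np.hstack([cv2.resize(a[190:290,200:300],(400,400)),cv2.resize(b[240:340,310:410],(400,400))]))
find("wrist",im,c);find("scene",a,None);find("side",b,None)
cv2.imwrite("pics/sd17b.png",np.hstack([cv2.resize(a[70:220,260:410],(400,400)),cv2.resize(b[90:240,180:330],(400,400))]))
```

```text
t 22.45 p [ 0.5334 -0.1248  0.2749] rv [-1.2596  1.1759  1.2584] F [0.1 0.4 0.1] op 0.801
 z heading deg 93.89 x [ 0.001 -0.    -1.   ]
wrist (440, 373, 40, 19) [0.966  0.2274] [0.1355 0.0461] 52.1
side (325, 260, 66, 45) [ 0.5486 -0.0585] [0.1225 0.1176] 5.2
```

View pics/sd17.png

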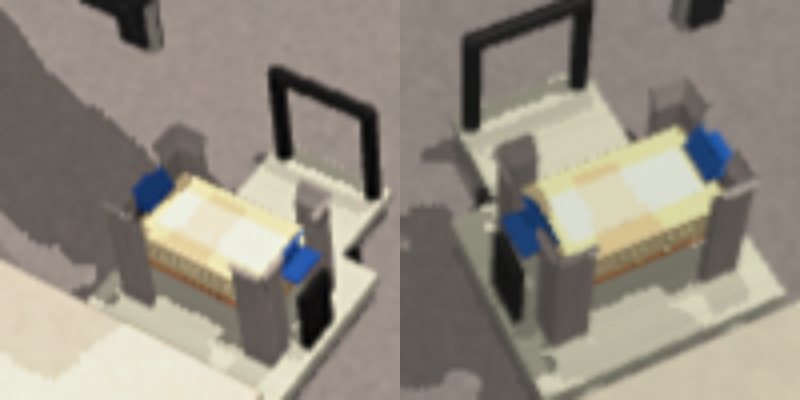

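View pics/w17.png

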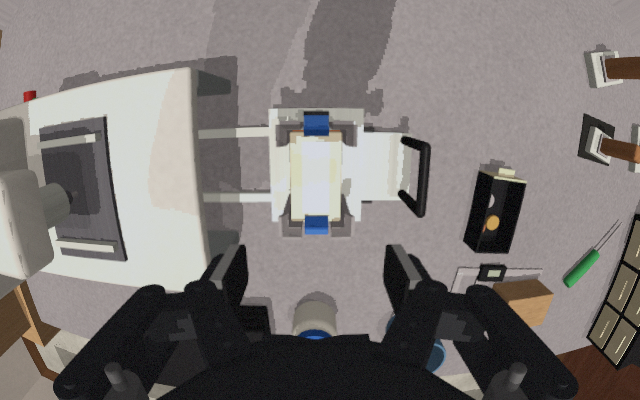

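View pics/sd17b.png

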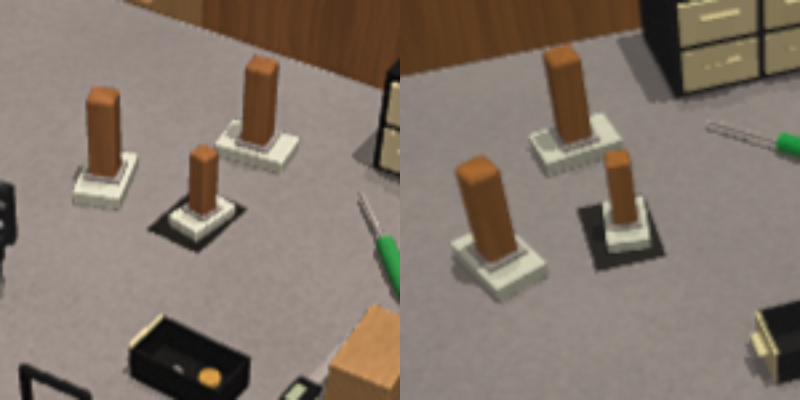

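```bash
python3 - <<'E'
from h import *
print(tri([ray("scene",(336.1,127.4)),ray("side",(261.75,148.9))]), onz("scene",(336.1,127.4),.109),onz("side",(261.75,148.9),.109))
E
python3 go.py .45 .36 .26 94
```

```text
(array([0.44306607, 0.38958401, 0.10780468]), [np.float64(0.0005450592168344286), np.float64(0.0005450592168343633)]) [0.44426617 0.3873155  0.109     ] [0.44287447 0.38896627 0.109     ]
t 22.6 p [ 0.5321 -0.1245  0.2729] rv [-1.2569  1.1781  1.262 ] F [-0.2  0.4 -0.3] op 0.799
 z heading deg 93.9 x [-0.003  0.001 -1.   ]
shift [0.0272 0.0979 0.9779] turn [-0.0003  0.0002 -0.0005] rows>= 11.8 half turn: [ 4.997e-01 -8.000e-04 -2.000e-04]
```

Request:
{"fn": "send_rows", "kwargs": {"motion": [[[0,0.098,0.978,0,0,0,-0.6],[0,0.098,0.978,0,0,0,-0.6],[0,0.098,0.978,0,0,0,-0.6],[0,0.098,0.978,0,0,0,-0.6],[0,0.098,0.978,0,0,0,-0.6]]]}}

```text
t: 23.02
eef_pos: [0.4968, 0.0821, 0.2733]
tcp_rot: [-1.257, 1.179, 1.26]
wrist_force: [0.6, 0.5, 0.0]
opening: 0.799
```

Request:
{"fn": "send_rows", "kwargs": {"motion": [[[0,0.05,0.55,0,0,0,-0.6],[0,0.05,0.55,0,0,0,-0.6],[0,0.05,0.55,0,0,0,-0.6],[0,0.05,0.55,0,0,0,-0.6],[0,0.05,0.55,0,0,0,-0.6]]]}}

```text
t: 23.43
eef_pos: [0.4639, 0.2879, 0.2733]
tcp_rot: [-1.259, 1.179, 1.26]
wrist_force: [1.0, 0.9, 0.2]
opening: 0.802
```

Request:
{"fn": "send_rows", "kwargs": {"motion": [[[0,0,0.1,0,0,0,-0.2],[0,0,0.1,0,0,0,-0.2],[0,0,0.1,0,0,0,-0.2],[0,0,0.1,0,0,0,-0.2],[0,0,0.1,0,0,0,-0.2]]]}}

```text
t: 23.85
eef_pos: [0.4618, 0.3349, 0.274]
tcp_rot: [-1.259, 1.179, 1.259]
wrist_force: [-0.3, -0.2, 0.9]
opening: 0.6
```

```bash
python3 go.py .443 .389 .2 94;  python3 - <<'E'
from h import *
c=calibration("wrist"); np.save("cw18.npy",c["world_to_cam"]); im=grab("wrist","w18"); st()
E
```

```text
t 23.85 p [0.4618 0.3349 0.274 ] rv [-1.259   1.179   1.2588] F [-0.3 -0.2  0.9] op 0.6
 z heading deg 93.85 x [-0.001 -0.002 -1.   ]
shift [0.1479 0.0301 0.1108] turn [-0.0004 -0.0002 -0.0002] rows>= 2.2 half turn: [ 4.996e-01 -4.000e-04  4.000e-04]
t 23.9 p [0.4621 0.3347 0.2744] rv [-1.2583  1.1786  1.2582] F [ 0.5  0.4 -0.1] op 0.6
 z heading deg 93.81 x [-0.001 -0.001 -1.   ]
```

View pics/w18.png

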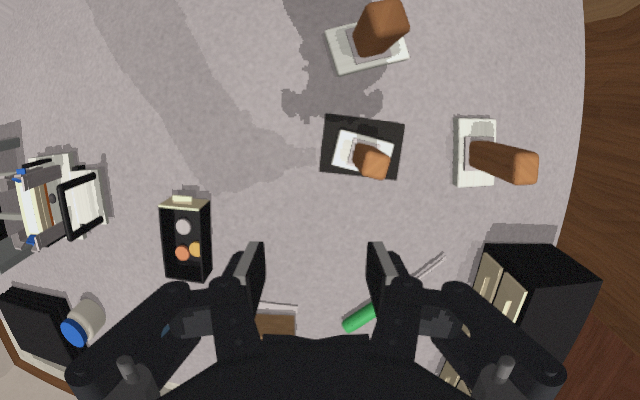

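Run:
```python
from h import *
im=cv2.imread("pics/w18.png"); cv2.imwrite("pics/w18c.png",cv2.resize(im[90:210,290:430],(700,600),interpolation=cv2.INTER_CUBIC))
```

```text
(no output)
```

View pics/w18c.png

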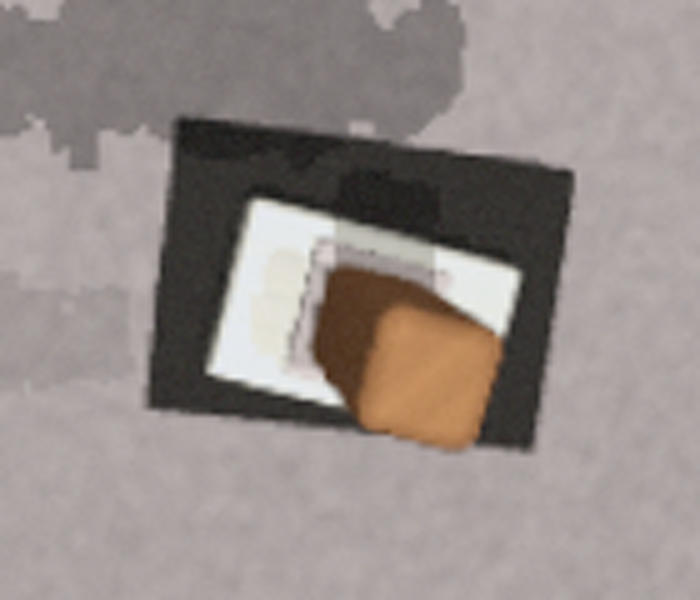

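Run:
```python
from h import *
K=dict(intrinsics=calibration("wrist")["intrinsics"],world_to_cam=np.load("cw18.npy"))
f=lambda p,z: onz("wrist",(290+p[0]/5,90+p[1]/5),z,K)
ang=lambda e: np.degrees(np.arctan2(e[1],e[0])).round(1)
P=[f(p,.003) for p in [(177,120),(573,172),(533,450),(150,407)]]; print("pad",np.mean(P,0).round(4),ang(P[1]-P[0]),ang(P[2]-P[3]),ang(P[2]-P[1]),np.linalg.norm(P[1]-P[0]),np.linalg.norm(P[2]-P[1]))
F=[f(p,.019) for p in [(252,200),(521,268),(207,376)]]; print("foot",((F[1]+F[2])/2).round(4),ang(F[1]-F[0]),ang(F[2]-F[0]),np.linalg.norm(F[1]-F[0]),np.linalg.norm(F[2]-F[0]))
H=[f(p,.109) for p in [(385,308),(500,345),(465,448),(362,425)]]; print("handle",np.mean(H,0).round(4),ang(H[1]-H[0]),ang(H[2]-H[3]),ang(H[3]-H[0]),[np.linalg.norm(H[i]-H[i-1]).round(4) for i in range(4)])
print(np.round(H,4))
```

```text
pad [0.433  0.3967 0.003 ] 88.0 87.9 -1.8 0.10885338580414151 0.07844417532561988
foot [0.44   0.3957 0.019 ] 81.1 -9.7 0.0732910312995265 0.04744001107903782
handle [0.4402 0.3954 0.109 ] 77.5 81.9 -5.4 [np.float64(0.0246), np.float64(0.0253), np.float64(0.0226), np.float64(0.0224)]
[[0.4258 0.3849 0.109 ]
 [0.4313 0.4096 0.109 ]
 [0.4534 0.4047 0.109 ]
 [0.4503 0.3825 0.109 ]]
```

Run:
```python
from h import *
b=grab("side","d19"); a=grab("scene","s19"); cv2.imwrite("pics/sd19.png",np.hstack([cv2.resize(a[115:175,300:360],(400,400),interpolation=cv2.INTER_CUBIC),cv2.resize(b[135:195,230:290],(400,400),interpolation=cv2.INTER_CUBIC)]))
for n in ("scene","side"): print(n,[proj(n,p).round(1) for p in ([.44,.3955,.109],[.443,.389,.109],[.44,.3955,.019])])
```

```text
scene [array([336.4, 125.7]), array([336., 127.]), array([335.7, 147.9])]
side [array([260.2, 147.8]), array([261.8, 148.9]), array([263.4, 171.2])]
```

View pics/sd19.png

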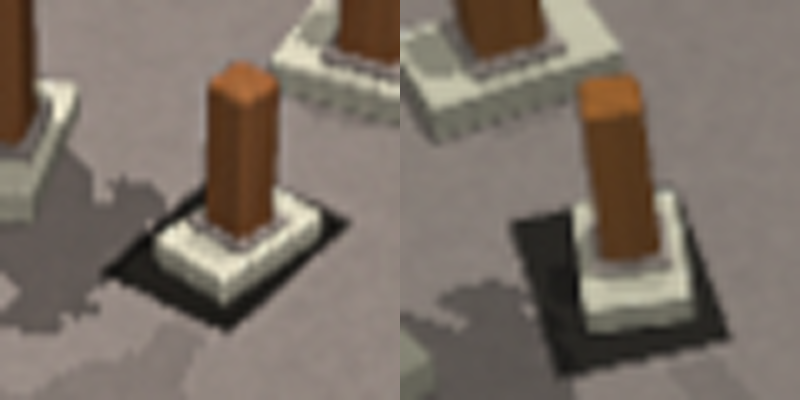

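```bash
python3 - <<'E'
from h import *
K=dict(intrinsics=calibration("wrist")["intrinsics"],world_to_cam=np.load("cw18.npy"))
for p in [(358,50),(385,15),(367,45),(475,152),(472,150)]: print(p,onz("wrist",p,.02,K).round(3))
E
python3 go.py .4412 .3935 .15 80.5
```

```text
(358, 50) [0.305 0.378 0.02 ]
(385, 15) [0.252 0.411 0.02 ]
(367, 45) [0.297 0.39  0.02 ]
(475, 152) [0.42  0.558 0.02 ]
(472, 150) [0.418 0.552 0.02 ]
t 24.0 p [0.4624 0.3348 0.275 ] rv [-1.2578  1.1776  1.2576] F [-0.4 -0.2 -1. ] op 0.597
 z heading deg 93.78 x [-0. -0. -1.]
shift [0.2499 0.0345 0.12  ] turn [ 0.0369 -0.0001 -0.    ] rows>= 3.3 half turn: [-4.631e-01  0.000e+00 -1.000e-04]
```

Request:
{"fn": "send_rows", "kwargs": {"motion": [[[0.05,0.0345,0.12,0.018,0,0,-0.2],[0.12,0.0345,0.12,0.037,0,0,-0.2],[0.19,0.0345,0.12,0.037,0,0,-0.2],[0.22,0.0345,0.12,0.037,0,0,-0.2],[0.22,0.0345,0.12,0.037,0,0,-0.2]]]}}

```text
t: 24.42
eef_pos: [0.4383, 0.3921, 0.1603]
tcp_rot: [-1.088, 1.291, 1.088]
wrist_force: [1.1, -0.2, -0.5]
opening: 0.596
```

Request:
{"fn": "send_rows", "kwargs": {"motion": [[[0,0,0,0,0,0,-0.2],[0,0,0,0,0,0,-0.2],[0,0,0,0,0,0,-0.2]]]}}

```text
t: 24.67
eef_pos: [0.4424, 0.3954, 0.1675]
tcp_rot: [-1.086, 1.279, 1.086]
wrist_force: [-0.1, 0.8, -0.2]
opening: 0.606
```

```bash
python3 go.py .4412 .3935 .064 80.5;  python3 - <<'E'
from h import *
c=calibration("wrist"); np.save("cw20.npy",c["world_to_cam"]); im=grab("wrist","w20"); st()
E
```

```text
t 24.67 p [0.4424 0.3954 0.1675] rv [-1.0857  1.2789  1.0858] F [-0.1  0.8 -0.2] op 0.606
 z heading deg 80.51 x [ 0.003  0.003 -1.   ]
shift [ 0.2069  0.0023 -0.0049] turn [0.     0.0005 0.0004] rows>= 2.5 half turn: [-0.5    -0.0006  0.0008]
t 24.72 p [0.4422 0.3955 0.1673] rv [-1.0858  1.2789  1.086 ] F [0.7 0.3 0.1] op 0.6
 z heading deg 80.53 x [ 0.003  0.003 -1.   ]
```

View pics/w20.png

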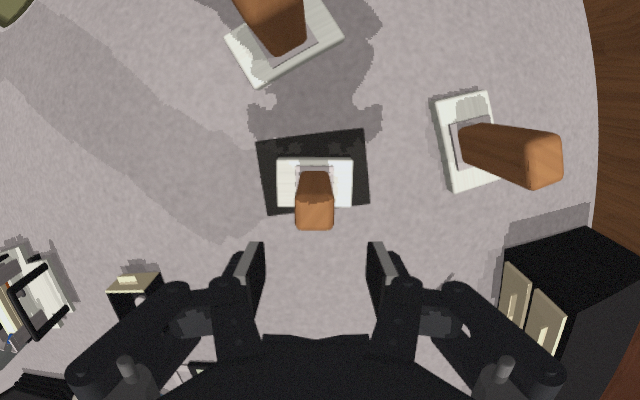

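Run:
```python
from h import *
c=calibration("wrist"); s=st(); M=R.from_rotvec(s['tcp_rot']).as_matrix()
for p,z in [((314.5,213),.109),((296,198),.109),((332,198),.109),((296,229),.109),((332,229),.109),((277,158),.019),((353,158),.019),((278,207),.019),((352,207),.019)]:
    q=onz("wrist",p,z,c); print(p,q.round(4),(M.T@(q-s['eef_pos'])).round(4))
```

```text
t 24.72 p [0.4422 0.3955 0.1673] rv [-1.0858  1.2789  1.086 ] F [0.7 0.3 0.1] op 0.6
 z heading deg 80.53 x [ 0.003  0.003 -1.   ]
(314.5, 213) [0.439 0.396 0.109] [ 0.0583  0.0034 -0.0002]
(296, 198) [0.4263 0.3854 0.109 ] [ 0.0583  0.0142 -0.0127]
(332, 198) [0.4304 0.4095 0.109 ] [0.0583 0.0142 0.0117]
(296, 229) [0.4486 0.3813 0.109 ] [ 0.0583 -0.0085 -0.0132]
(332, 229) [0.4528 0.4062 0.109 ] [ 0.0584 -0.0085  0.0121]
(277, 158) [0.409  0.3647 0.019 ] [ 0.1482  0.0281 -0.0363]
(353, 158) [0.4209 0.4363 0.019 ] [0.1484 0.0281 0.0363]
(278, 207) [0.4573 0.3562 0.019 ] [ 0.1483 -0.0209 -0.0368]
(352, 207) [0.4694 0.4287 0.019 ] [ 0.1485 -0.021   0.0368]
```

Request:
{"fn": "send_rows", "kwargs": {"motion": [[[0.05,0.0065,0,0,0,0,-0.2],[0.1,0.0065,0,0,0,0,-0.2],[0.15,0.0065,0,0,0,0,-0.2],[0.19,0.0065,0,0,0,0,-0.2],[0.207,0.0065,0,0,0,0,-0.2]]]}}

```text
t: 25.13
eef_pos: [0.4371, 0.3948, 0.0601]
tcp_rot: [-1.087, 1.284, 1.087]
wrist_force: [-0.5, -0.4, 0.1]
opening: 0.599
```

Request:
{"fn": "send_rows", "kwargs": {"motion": [[[0,0,0,0,0,0,0.7],[0,0,0,0,0,0,0.7],[0,0,0,0,0,0,0.7],[0,0,0,0,0,0,0.7],[0,0,0,0,0,0,0.7]]], "newtons": 90}}

```text
t: 25.55
eef_pos: [0.4383, 0.396, 0.0627]
tcp_rot: [-1.087, 1.281, 1.087]
wrist_force: [-0.8, -1.4, 1.2]
opening: 0.315
```

```bash
python3 -c "
from h import *
st()"
```

```text
t 25.55 p [0.4383 0.396  0.0627] rv [-1.0869  1.2807  1.0868] F [-0.8 -1.4  1.2] op 0.315
 z heading deg 80.57 x [ 0.001  0.001 -1.   ]
```

Request:
{"fn": "send_rows", "kwargs": {"motion": [[[-0.04,0,0,0,0,0,0.7],[-0.12,0,0,0,0,0,0.7],[-0.2,0,0,0,0,0,0.7],[-0.28,0,0,0,0,0,0.7],[-0.36,0,0,0,0,0,0.7]]]}}

```text
t: 25.97
eef_pos: [0.4371, 0.3951, 0.2434]
tcp_rot: [-1.087, 1.283, 1.087]
wrist_force: [0.4, 0.6, -5.4]
opening: 0.317
```

Request:
{"fn": "send_rows", "kwargs": {"motion": [[[0,0,0,0,0,0,0.7],[0,0,0,0,0,0,0.7],[0,0,0,0,0,0,0.7]]]}}

```text
t: 26.22
eef_pos: [0.4372, 0.3952, 0.2408]
tcp_rot: [-1.087, 1.283, 1.087]
wrist_force: [0.3, -1.7, -6.7]
opening: 0.314
```

```bash
python3 go.py .5325 -.1245 .24 4.0;  python3 - <<'E'
from h import *
im=grab("wrist","w21"); st()
E
```

```text
t 26.22 p [0.4372 0.3952 0.2408] rv [-1.0873  1.2834  1.0874] F [ 0.3 -1.7 -6.7] op 0.314
 z heading deg 80.58 x [-0.001 -0.001 -1.   ]
shift [ 0.002  -0.3582 -0.9941] turn [ 2.127e-01 -1.000e-04 -0.000e+00] rows>= 12.7 half turn: [-2.873e-01  0.000e+00 -2.000e-04]
t 26.27 p [0.4366 0.3947 0.2397] rv [-1.0878  1.2856  1.0877] F [ 0.4  0.  -6. ] op 0.314
 z heading deg 80.58 x [-0.002 -0.002 -1.   ]
```

View pics/w21.png

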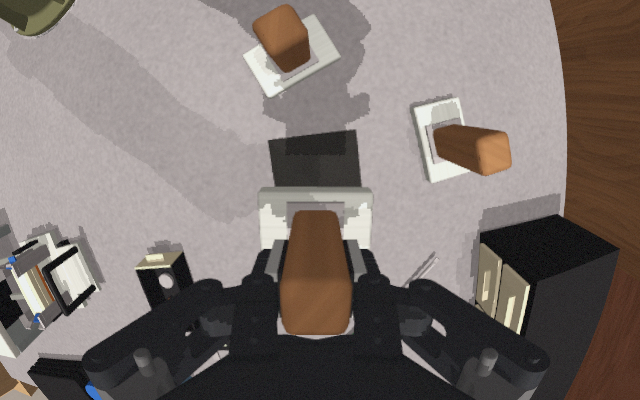

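Run:
```python
from h import *
c=calibration("wrist"); s=st(); M=R.from_rotvec(s['tcp_rot']).as_matrix()
z=s['eef_pos'][2]-.0597+.016
for p in [(260,197),(373,197),(316,197)]:
    q=onz("wrist",p,z,c); print(p,(M.T@(q-s['eef_pos'])).round(4))
```

```text
t 26.27 p [0.4366 0.3947 0.2397] rv [-1.0878  1.2856  1.0877] F [ 0.4  0.  -6. ] op 0.314
 z heading deg 80.58 x [-0.002 -0.002 -1.   ]
(260, 197) [ 0.0438  0.019  -0.0348]
(373, 197) [0.0436 0.0191 0.037 ]
(316, 197) [0.0437 0.019  0.0008]
```

Request:
{"fn": "send_rows", "kwargs": {"motion": [[[0,-0.18,-0.5,0.02,0,0,0.7],[0,-0.18,-0.5,0.04,0,0,0.7],[0,-0.18,-0.5,0.06,0,0,0.7],[0,-0.18,-0.5,0.08,0,0,0.7],[0,-0.18,-0.5,0.1,0,0,0.7]]]}}

```text
t: 26.68
eef_pos: [0.4735, 0.1883, 0.239]
tcp_rot: [-0.607, 1.489, 0.607]
wrist_force: [1.5, -0.5, -5.2]
opening: 0.318
```

```bash
python3 go.py .5325 -.1245 .24 4.0
```

```text
t 26.68 p [0.4735 0.1883 0.239 ] rv [-0.607   1.4888  0.607 ] F [ 1.5 -0.5 -5.2] op 0.318
 z heading deg 44.46 x [-0.004 -0.002 -1.   ]
shift [-0.0015 -0.5292 -0.3539] turn [ 0.1124 -0.0007 -0.    ] rows>= 7.6 half turn: [-0.3876  0.     -0.0009]
```

Request:
{"fn": "send_rows", "kwargs": {"motion": [[[0,-0.52,-0.35,0.02,0,0,0.7],[0,-0.52,-0.35,0.04,0,0,0.7],[0,-0.52,-0.35,0.06,0,0,0.7],[0,-0.52,-0.35,0.08,0,0,0.7],[0,-0.52,-0.35,0.1,0,0,0.7]]]}}

```text
t: 27.1
eef_pos: [0.5126, -0.016, 0.2392]
tcp_rot: [-0.118, 1.572, 0.118]
wrist_force: [0.7, -0.5, -5.1]
opening: 0.316
```

```bash
python3 go.py .5325 -.1225 .24 4.0
```

```text
t 27.1 p [ 0.5126 -0.016   0.2392] rv [-0.1176  1.5716  0.1184] F [ 0.7 -0.5 -5.1] op 0.316
 z heading deg 8.61 x [-0.004  0.    -1.   ]
shift [-0.0019 -0.2165  0.0075] turn [ 0.0128 -0.0006 -0.0001] rows>= 2.6 half turn: [-4.872e-01  2.000e-04 -1.000e-03]
```

Request:
{"fn": "send_rows", "kwargs": {"motion": [[[0,-0.2,0.005,0.012,0,0,0.7],[0,-0.2,0.005,0.012,0,0,0.7],[0,-0.2,0.005,0.012,0,0,0.7],[0,-0.2,0.005,0.012,0,0,0.7],[0,-0.2,0.005,0.012,0,0,0.7]]]}}

```text
t: 27.52
eef_pos: [0.5308, -0.1131, 0.239]
tcp_rot: [-0.06, 1.574, 0.063]
wrist_force: [-0.5, -0.3, -5.2]
opening: 0.319
```

Request:
{"fn": "send_rows", "kwargs": {"motion": [[[0,0,0,0,0,0,0.7],[0,0,0,0,0,0,0.7],[0,0,0,0,0,0,0.7],[0,0,0,0,0,0,0.7]]]}}

```text
t: 27.85
eef_pos: [0.5321, -0.1114, 0.2414]
tcp_rot: [-0.065, 1.57, 0.065]
wrist_force: [-0.4, -0.3, -6.1]
opening: 0.32
```

```bash
python3 go.py .5325 -.1225 .2 4.0;  python3 - <<'E'
from h import *
s=st(); c=calibration("wrist"); np.save("cw22.npy",c["world_to_cam"]); np.save("tp22.npy",np.r_[s['eef_pos'],s['tcp_rot']]); im=grab("wrist","w22"); b=grab("side","d22"); a=grab("scene","s22"); cv2.imwrite("pics/sd22.png",np.hstack([cv2.resize(a[150:290,180:320],(400,400)),cv2.resize(b[200:340,300:440],(400,400))]))
E
```

```text
t 27.85 p [ 0.5321 -0.1114  0.2414] rv [-0.0648  1.5701  0.065 ] F [-0.4 -0.3 -6.1] op 0.32
 z heading deg 4.73 x [-0.  0. -1.]
shift [ 0.0828 -0.0223 -0.0011] turn [ 0.002 -0.    -0.   ] rows>= 1.0 half turn: [-4.98e-01  0.00e+00 -1.00e-04]
t 27.85 p [ 0.5321 -0.1114  0.2414] rv [-0.0648  1.5701  0.065 ] F [-0.4 -0.3 -6.1] op 0.32
 z heading deg 4.73 x [-0.  0. -1.]
```

View pics/sd22.png

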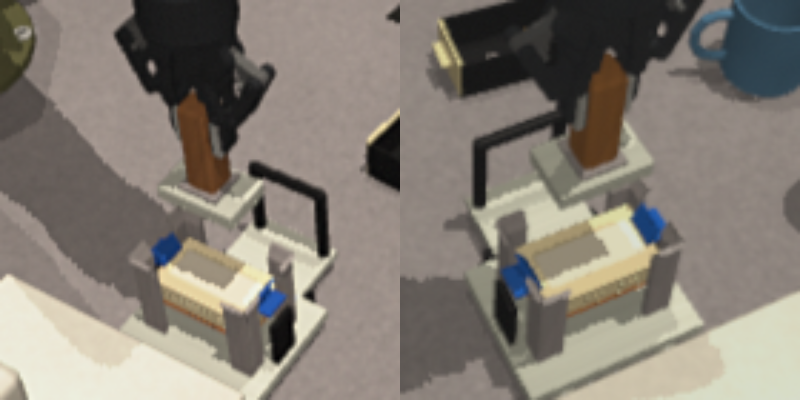

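View pics/w22.png

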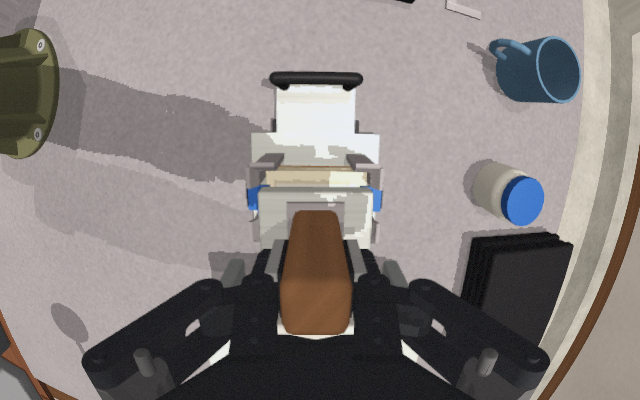

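Run:
```python
from h import *
z=.2414-.0597+.016
print(z,onz("side",(367.2,255.3),z),onz("scene",(254.4,214),z),tri([ray("side",(367.2,255.3)),ray("scene",(254.4,214))]))
a=cv2.imread("pics/s22.png");b=cv2.imread("pics/d22.png")
cv2.imwrite("pics/sd22c.png",np.hstack([cv2.resize(a[190:240,225:275],(400,400),interpolation=cv2.INTER_CUBIC),cv2.resize(b[235:285,340:390],(400,400),interpolation=cv2.INTER_CUBIC)]))
w=cv2.imread("pics/w22.png");cv2.imwrite("pics/w22c.png",cv2.resize(w[150:260,230:400],(782,506),interpolation=cv2.INTER_CUBIC))
```

```text
0.1977 [ 0.53206386 -0.11903959  0.1977    ] [ 0.5356399  -0.11412077  0.1977    ] (array([ 0.53391694, -0.11420385,  0.19412671]), [np.float64(0.0020816697782381197), np.float64(0.002081669778238194)])
```

View pics/sd22c.png

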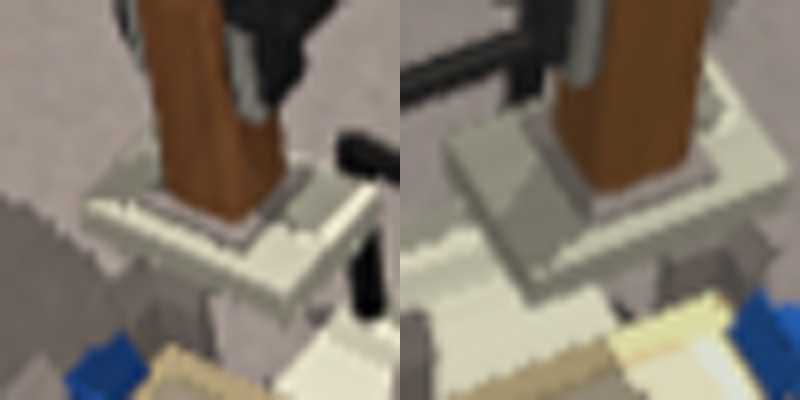

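View pics/w22c.png

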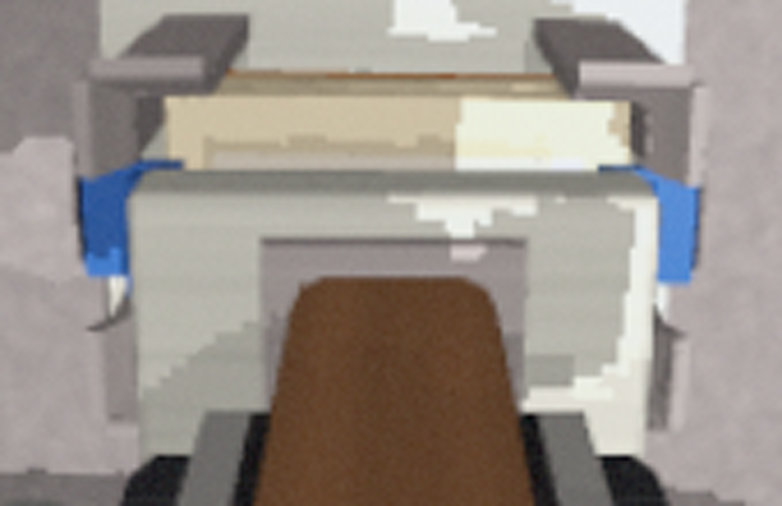

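```bash
python3 go.py .5325 -.1235 .19 4.0
```

```text
t 28.0 p [ 0.5323 -0.1118  0.2416] rv [-0.0644  1.5696  0.0643] F [ 0.4 -0.5 -6. ] op 0.32
 z heading deg 4.7 x [ 0. -0. -1.]
shift [ 0.1033 -0.0233 -0.0016] turn [0.0019 0.     0.    ] rows>= 1.3 half turn: [-4.981e-01 -0.000e+00  1.000e-04]
```

Request:
{"fn": "send_rows", "kwargs": {"motion": [[[0,-0.0242,0,0.002,0,0,0.7],[0.04,-0.0242,0,0.002,0,0,0.7],[0.08,-0.0242,0,0.002,0,0,0.7],[0.1,-0.0242,0,0.002,0,0,0.7],[0.1,-0.0242,0,0.002,0,0,0.7]]]}}

```text
t: 28.42
eef_pos: [0.5313, -0.1244, 0.189]
tcp_rot: [-0.053, 1.575, 0.054]
wrist_force: [-0.3, 0.9, -5.6]
opening: 0.318
```

Request:
{"fn": "send_rows", "kwargs": {"motion": [[[0,0,0,0,0,0,0.7],[0,0,0,0,0,0,0.7],[0,0,0,0,0,0,0.7]]]}}

```text
t: 28.67
eef_pos: [0.5342, -0.1248, 0.1928]
tcp_rot: [-0.054, 1.568, 0.053]
wrist_force: [0.6, -0.2, -5.5]
opening: 0.317
```

```bash
python3 go.py .5325 -.1235 .15 4.0;  python3 - <<'E'
from h import *
im=grab("wrist","w23"); b=grab("side","d23"); a=grab("scene","s23"); 
x=np.hstack([cv2.resize(a[190:290,200:300],(400,400)),cv2.resize(b[240:340,310:410],(400,400))]); cv2.imwrite("pics/sd23.png",x)
E
```

```text
t 28.67 p [ 0.5342 -0.1248  0.1928] rv [-0.0541  1.5681  0.0531] F [ 0.6 -0.2 -5.5] op 0.317
 z heading deg 3.91 x [ 0.002 -0.001 -1.   ]
shift [ 0.0856  0.0028 -0.0033] turn [-0.0002  0.0003  0.0001] rows>= 1.0 half turn: [ 4.998e-01  2.000e-04 -5.000e-04]
```

View pics/sd23.png

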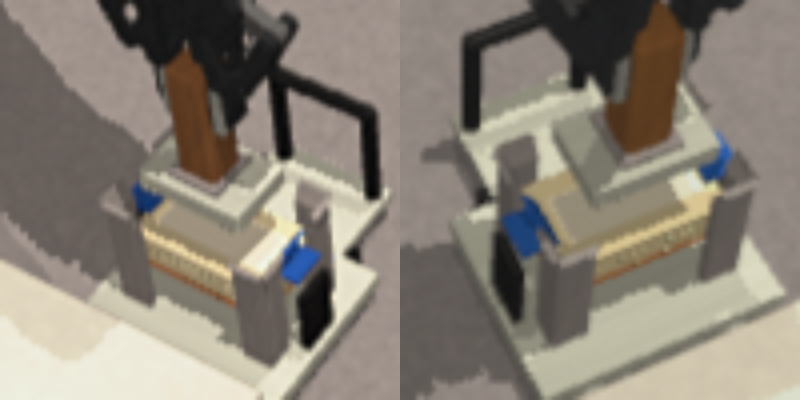

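View pics/w23.png

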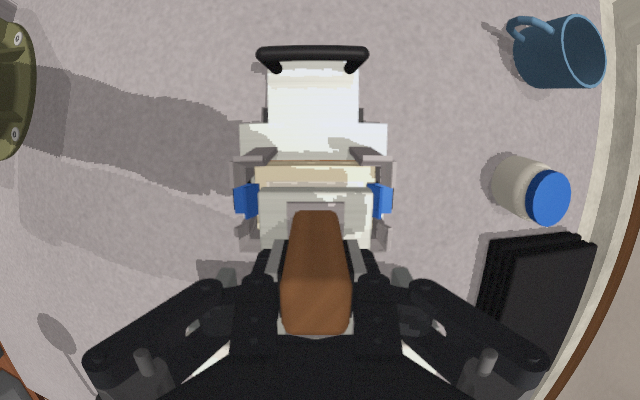

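Request:
{"fn": "send_rows", "kwargs": {"motion": [[[0.02,0.001,-0.003,0,0,0,0.7],[0.04,0.001,-0.003,0,0,0,0.7],[0.06,0.001,-0.003,0,0,0,0.7],[0.078,0.001,-0.003,0,0,0,0.7],[0.078,0.001,-0.003,0,0,0,0.7]]]}}

```text
t: 29.23
eef_pos: [0.5298, -0.1236, 0.1495]
tcp_rot: [-0.053, 1.575, 0.055]
wrist_force: [0.3, -0.3, -5.6]
opening: 0.314
```

Request:
{"fn": "send_rows", "kwargs": {"motion": [[[0.005,0,0,0,0,0,0.7],[0.01,0,0,0,0,0,0.7],[0.015,0,0,0,0,0,0.7],[0.02,0,0,0,0,0,0.7],[0.02,0,0,0,0,0,0.7]]]}}

```text
t: 29.65
eef_pos: [0.5319, -0.1242, 0.1426]
tcp_rot: [-0.054, 1.57, 0.054]
wrist_force: [-0.8, 0.8, -1.7]
opening: 0.317
```

Run:
```python
from h import *
st(); im=grab("wrist","w24"); b=grab("side","d24"); a=grab("scene","s24"); 
x=np.hstack([cv2.resize(a[190:290,200:300],(400,400)),cv2.resize(b[240:340,310:410],(400,400))]); cv2.imwrite("pics/sd24.png",x)
```

```text
t 29.65 p [ 0.5319 -0.1242  0.1426] rv [-0.0537  1.5696  0.0536] F [-0.8  0.8 -1.7] op 0.317
 z heading deg 3.91 x [ 0. -0. -1.]
```

View pics/sd24.png

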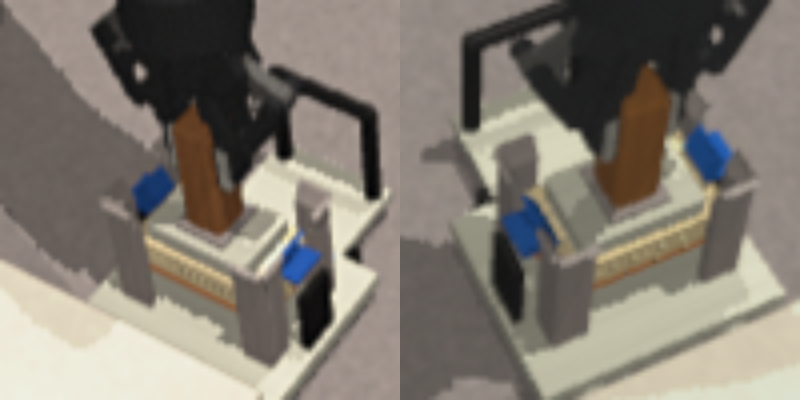

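Request:
{"fn": "send_rows", "kwargs": {"motion": [[[0.01,0,0,0,0,0,0.7],[0.02,0,0,0,0,0,0.7],[0.03,0,0,0,0,0,0.7],[0.04,0,0,0,0,0,0.7],[0.04,0,0,0,0,0,0.7]]]}}

```text
t: 30.22
eef_pos: [0.5322, -0.1242, 0.1216]
tcp_rot: [-0.054, 1.57, 0.054]
wrist_force: [0.9, -0.6, 0.4]
opening: 0.317
```

Request:
{"fn": "send_rows", "kwargs": {"motion": [[[0.005,0,0,0,0,0,0.7],[0.01,0,0,0,0,0,0.7],[0.016,0,0,0,0,0,0.7],[0.016,0,0,0,0,0,0.7]]]}}

```text
t: 30.55
eef_pos: [0.5322, -0.1242, 0.1148]
tcp_rot: [-0.054, 1.569, 0.054]
wrist_force: [0.6, 0.9, 1.0]
opening: 0.32
```

Request:
{"fn": "send_rows", "kwargs": {"motion": [[[0.004,0,0,0,0,0,0.7],[0.008,0,0,0,0,0,0.7],[0.01,0,0,0,0,0,0.7],[0.01,0,0,0,0,0,0.7],[0.01,0,0,0,0,0,0.7]]]}}

```text
t: 30.97
eef_pos: [0.5325, -0.1244, 0.1143]
tcp_rot: [-0.055, 1.567, 0.053]
wrist_force: [-10.9, 3.0, 39.7]
opening: 0.315
```

Run:
```python
from h import *
st(); im=grab("wrist","w25"); b=grab("side","d25"); a=grab("scene","s25"); 
x=np.hstack([cv2.resize(a[190:290,200:300],(400,400)),cv2.resize(b[240:340,310:410],(400,400))]); cv2.imwrite("pics/sd25.png",x)
```

```text
t 30.97 p [ 0.5325 -0.1244  0.1143] rv [-0.0545  1.5667  0.0527] F [-10.9   3.   39.7] op 0.315
 z heading deg 3.91 x [ 0.003 -0.001 -1.   ]
```

View pics/sd25.png

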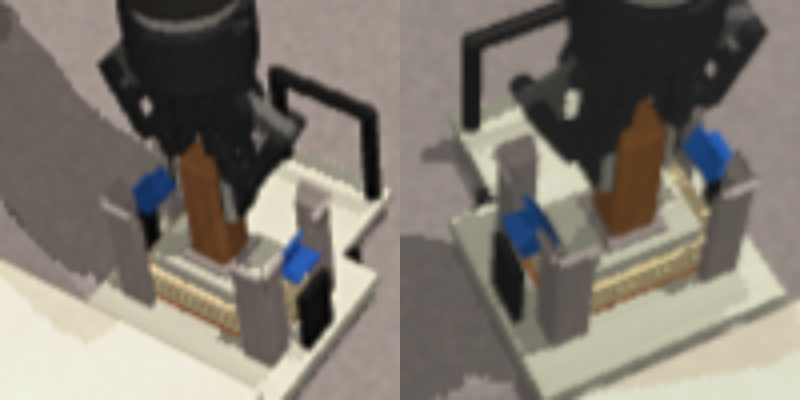

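Request:
{"fn": "send_rows", "kwargs": {"motion": [[[-0.004,0,0,0,0,0,0.7],[-0.004,0,0,0,0,0,0.7],[-0.004,0,0,0,0,0,0.7],[-0.004,0,0,0,0,0,0.7],[-0.004,0,0,0,0,0,0.7]]]}}

```text
t: 31.53
eef_pos: [0.5324, -0.1243, 0.1145]
tcp_rot: [-0.054, 1.568, 0.053]
wrist_force: [-6.6, 1.2, 24.6]
opening: 0.316
```

Request:
{"fn": "send_rows", "kwargs": {"motion": [[[0,0,0,0,0,0,0.7],[0,0,0,0,0,0,0.7],[0,0,0,0,0,0,0.7],[0,0,0,0,0,0,0.7]]]}}

```text
t: 31.87
eef_pos: [0.5324, -0.1243, 0.1145]
tcp_rot: [-0.054, 1.568, 0.053]
wrist_force: [-6.5, 1.3, 24.8]
opening: 0.315
```

Request:
{"fn": "send_rows", "kwargs": {"motion": [[[-0.014,0,0,0,0,0,0.7],[-0.03,0,0,0,0,0,0.7],[-0.045,0,0,0,0,0,0.7],[-0.06,0,0,0,0,0,0.7],[-0.075,0,0,0,0,0,0.7]]]}}

```text
t: 32.28
eef_pos: [0.5316, -0.1241, 0.1494]
tcp_rot: [-0.054, 1.571, 0.054]
wrist_force: [0.3, 0.2, -5.7]
opening: 0.319
```

Request:
{"fn": "send_rows", "kwargs": {"motion": [[[-0.04,0,0,0,0,0,0.7],[-0.09,0,0,0,0,0,0.7],[-0.14,0,0,0,0,0,0.7],[-0.19,0,0,0,0,0,0.7],[-0.19,0,0,0,0,0,0.7]]]}}

```text
t: 32.7
eef_pos: [0.533, -0.1245, 0.2482]
tcp_rot: [-0.055, 1.566, 0.053]
wrist_force: [1.2, -0.2, -4.8]
opening: 0.318
```

```bash
python3 - <<'E'
from h import *
st(); im=grab("wrist","w26"); b=grab("side","d26"); a=grab("scene","s26"); 
x=np.hstack([cv2.resize(a[190:290,200:300],(400,400)),cv2.resize(b[240:340,310:410],(400,400))]); cv2.imwrite("pics/sd26.png",x)
E
python3 go.py .433 .3965 .24 80
```

```text
t 32.7 p [ 0.533  -0.1245  0.2482] rv [-0.0546  1.5658  0.0526] F [ 1.2 -0.2 -4.8] op 0.318
 z heading deg 3.91 x [ 0.004 -0.001 -1.   ]
t 32.85 p [ 0.5306 -0.1239  0.2425] rv [-0.0532  1.5728  0.0542] F [-0.1  0.6 -5.2] op 0.315
 z heading deg 3.92 x [-0.003  0.001 -1.   ]
shift [ 0.006   1.0517 -0.1236] turn [-0.2113 -0.0003 -0.0004] rows>= 12.7 half turn: [ 0.2887 -0.0004  0.0003]
```

View pics/sd26.png

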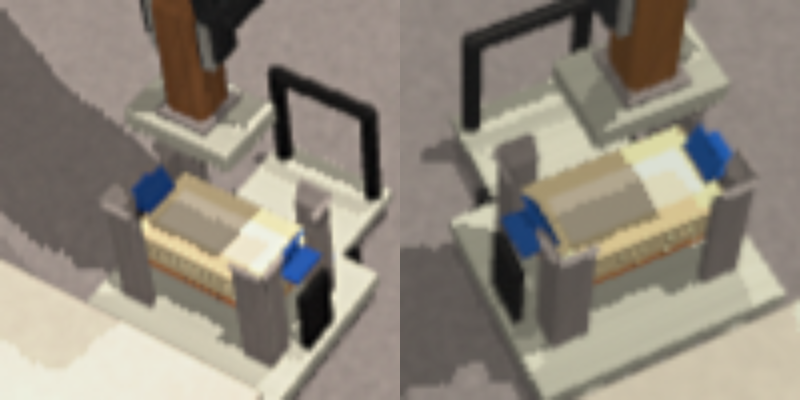

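Request:
{"fn": "send_rows", "kwargs": {"motion": [[[0,0.5,-0.06,-0.02,0,0,0.7],[0,0.5,-0.06,-0.04,0,0,0.7],[0,0.5,-0.06,-0.06,0,0,0.7],[0,0.5,-0.06,-0.08,0,0,0.7],[0,0.5,-0.06,-0.1,0,0,0.7]]]}}

```text
t: 33.27
eef_pos: [0.4903, 0.0818, 0.2415]
tcp_rot: [-0.546, 1.505, 0.548]
wrist_force: [1.8, 0.4, -5.0]
opening: 0.314
```

```bash
python3 go.py .433 .3965 .24 86
```

```text
t 33.27 p [0.4903 0.0818 0.2415] rv [-0.5464  1.5053  0.5478] F [ 1.8  0.4 -5. ] op 0.314
 z heading deg 40.03 x [-0.005 -0.001 -1.   ]
shift [0.003  0.5557 0.3171] turn [-0.1277 -0.0004 -0.0006] rows>= 7.7 half turn: [ 0.3723 -0.0007  0.0005]
```

Request:
{"fn": "send_rows", "kwargs": {"motion": [[[0,0.54,0.31,-0.02,0,0,0.7],[0,0.54,0.31,-0.04,0,0,0.7],[0,0.54,0.31,-0.06,0,0,0.7],[0,0.54,0.31,-0.08,0,0,0.7],[0,0.54,0.31,-0.1,0,0,0.7]]]}}

```text
t: 33.68
eef_pos: [0.4548, 0.2868, 0.2414]
tcp_rot: [-1.026, 1.32, 1.027]
wrist_force: [1.0, 0.3, -4.9]
opening: 0.313
```

```bash
python3 go.py .433 .3965 .24 86
```

```text
t 33.68 p [0.4548 0.2868 0.2414] rv [-1.0265  1.3202  1.0269] F [ 1.   0.3 -4.9] op 0.313
 z heading deg 75.9 x [-0.004 -0.003 -1.   ]
shift [0.0025 0.0958 0.2021] turn [-0.0281 -0.0005 -0.0005] rows>= 2.7 half turn: [ 0.4719 -0.0008  0.0007]
```

Request:
{"fn": "send_rows", "kwargs": {"motion": [[[0,0.09,0.18,-0.015,0,0,0.7],[0,0.09,0.18,-0.028,0,0,0.7],[0,0.09,0.18,-0.028,0,0,0.7],[0,0.09,0.18,-0.028,0,0,0.7],[0,0.09,0.18,-0.028,0,0,0.7]]]}}

```text
t: 34.1
eef_pos: [0.4343, 0.3841, 0.2411]
tcp_rot: [-1.156, 1.249, 1.155]
wrist_force: [-0.2, 0.4, -5.3]
opening: 0.314
```

Request:
{"fn": "send_rows", "kwargs": {"motion": [[[0,0,0,0,0,0,0.7],[0,0,0,0,0,0,0.7],[0,0,0,0,0,0,0.7]]]}}

```text
t: 34.35
eef_pos: [0.4361, 0.3828, 0.2435]
tcp_rot: [-1.152, 1.246, 1.151]
wrist_force: [0.2, -0.2, -5.5]
opening: 0.318
```

```bash
python3 go.py .433 .3965 .0627 86;  python3 - <<'E'
from h import *
im=grab("wrist","w27"); b=grab("side","d27"); a=grab("scene","s27"); 
x=np.hstack([cv2.resize(a[70:170,285:385],(400,400)),cv2.resize(b[90:190,210:310],(400,400))]); cv2.imwrite("pics/sd27.png",x)
E
```

```text
t 34.35 p [0.4361 0.3828 0.2435] rv [-1.1517  1.2464  1.1515] F [ 0.2 -0.2 -5.5] op 0.318
 z heading deg 85.52 x [-0.001 -0.001 -1.   ]
shift [0.3616 0.0081 0.0271] turn [-0.0013 -0.0002 -0.0001] rows>= 4.3 half turn: [ 4.987e-01 -2.000e-04  2.000e-04]
```

View pics/sd27.png

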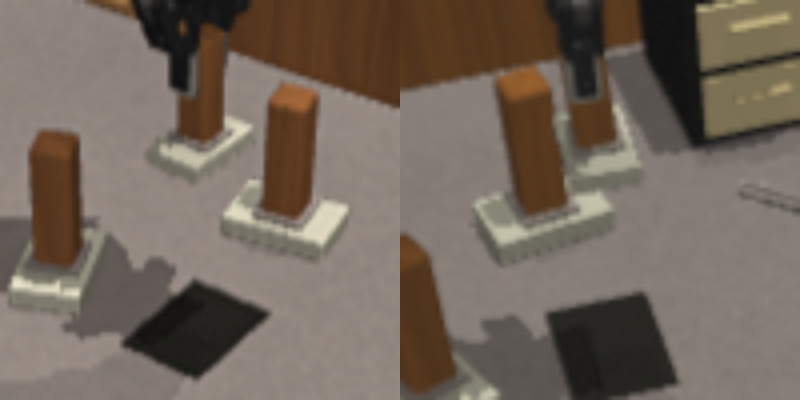

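View pics/w27.png

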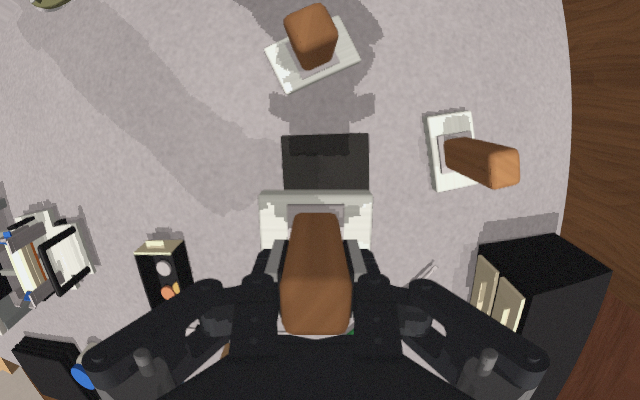

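Run:
```python
from h import *
C=[onz("scene",(285+x/4,70+y/4),.003) for x,y in [(197,280),(270,315),(195,378),(123,345)]]; print(np.mean(C,0),np.round(C,3))
b=cv2.imread("pics/d27.png"); m=cv2.inRange(b,(0,0,0),(48,48,48)); cs,_=cv2.findContours(m[150:210,230:300],cv2.RETR_EXTERNAL,cv2.CHAIN_APPROX_NONE)
for k in cs:
    if cv2.contourArea(k)>150:
        P=np.array([onz("side",p[0]+[230,150],.003)[:2] for p in k],np.float32); print(cv2.minAreaRect(P))
```

```text
[0.4377036 0.3902644 0.003    ] [[0.402 0.447 0.003]
 [0.479 0.441 0.003]
 [0.471 0.336 0.003]
 [0.399 0.338 0.003]]
((0.43335723876953125, 0.39126428961753845), (0.10497179627418518, 0.07641252130270004), 87.708251953125)
```

```bash
python3 go.py .4345 .3935 .0645 86
```

```text
t 34.5 p [0.4364 0.3834 0.2441] rv [-1.1516  1.245   1.1516] F [-0.3  0.5 -4.7] op 0.318
 z heading deg 85.54 x [ 0.  0. -1.]
shift [0.3592 0.0053 0.0199] turn [-0.0013  0.      0.    ] rows>= 4.3 half turn: [ 0.4987  0.     -0.    ]
```

Request:
{"fn": "send_rows", "kwargs": {"motion": [[[0.06,0.004,0.022,-0.001,0,0,0.7],[0.14,0.004,0.022,-0.001,0,0,0.7],[0.22,0.004,0.022,-0.001,0,0,0.7],[0.29,0.004,0.022,-0.001,0,0,0.7],[0.33,0.004,0.022,-0.001,0,0,0.7]]]}}

```text
t: 34.92
eef_pos: [0.433, 0.3931, 0.075]
tcp_rot: [-1.158, 1.247, 1.158]
wrist_force: [-0.4, -1.0, -6.0]
opening: 0.313
```

Request:
{"fn": "send_rows", "kwargs": {"motion": [[[0.01,0,0,0,0,0,0.7],[0.02,0,0,0,0,0,0.7],[0.025,0,0,0,0,0,0.7],[0.025,0,0,0,0,0,0.7]]]}}

```text
t: 35.25
eef_pos: [0.436, 0.3961, 0.0679]
tcp_rot: [-1.157, 1.239, 1.157]
wrist_force: [-0.1, 0.3, -5.7]
opening: 0.317
```

```bash
python3 go.py .4345 .3935 .0627 86
```

```text
t 35.25 p [0.436  0.3961 0.0679] rv [-1.1567  1.239   1.1566] F [-0.1  0.3 -5.7] op 0.317
 z heading deg 85.96 x [ 0.002  0.002 -1.   ]
shift [ 0.0104  0.0026 -0.0055] turn [-0.0001  0.0003  0.0003] rows>= 0.1 half turn: [ 4.999e-01  4.000e-04 -5.000e-04]
```

Request:
{"fn": "send_rows", "kwargs": {"motion": [[[0.004,0,-0.003,0,0,0,0.7],[0.008,0,-0.003,0,0,0,0.7],[0.011,0,-0.003,0,0,0,0.7],[0.011,0,-0.003,0,0,0,0.7]]]}}

```text
t: 35.58
eef_pos: [0.4359, 0.3945, 0.0632]
tcp_rot: [-1.157, 1.239, 1.156]
wrist_force: [0.4, -2.0, 5.0]
opening: 0.319
```

```bash
python3 -c "
from h import *
st()"
```

```text
t 35.58 p [0.4359 0.3945 0.0632] rv [-1.157   1.2386  1.1563] F [ 0.4 -2.   5. ] op 0.319
 z heading deg 85.97 x [ 0.002  0.002 -1.   ]
```

Block is on the pad. Open and lift.

Request:
{"fn": "send_rows", "kwargs": {"motion": [[[-0.003,0,0,0,0,0,0.7],[-0.003,0,0,0,0,0,-0.3],[-0.003,0,0,0,0,0,-0.3],[-0.003,0,0,0,0,0,-0.3],[-0.003,0,0,0,0,0,-0.3]]]}}

```text
t: 36.0
eef_pos: [0.435, 0.3941, 0.0628]
tcp_rot: [-1.157, 1.241, 1.157]
wrist_force: [0.0, 0.3, 0.4]
opening: 0.65
```

Request:
{"fn": "send_rows", "kwargs": {"motion": [[[0,0,0,0,0,0,-0.3],[-0.05,0,0,0,0,0,-0.3],[-0.12,0,0,0,0,0,-0.3],[-0.2,0,0,0,0,0,-0.3],[-0.28,0,0,0,0,0,-0.3]]]}}

```text
t: 36.42
eef_pos: [0.4342, 0.3933, 0.2035]
tcp_rot: [-1.158, 1.243, 1.158]
wrist_force: [0.8, 0.9, 0.2]
opening: 0.651
```

Request:
{"fn": "send_rows", "kwargs": {"motion": [[[-0.08,0,0,0,0,0,-0.3],[-0.08,0,0,0,0,0,-0.3],[-0.08,0,0,0,0,0,-0.3]]]}}

```text
t: 36.67
eef_pos: [0.4363, 0.3952, 0.2456]
tcp_rot: [-1.156, 1.235, 1.156]
wrist_force: [-0.7, -1.1, -0.3]
opening: 0.651
```

```bash
python3 - <<'E'
from h import *
st(); im=grab("wrist","w28"); b=grab("side","d28"); a=grab("scene","s28"); 
x=np.hstack([cv2.resize(a[70:170,285:385],(400,400)),cv2.resize(b[100:200,210:310],(400,400))]); cv2.imwrite("pics/sd28.png",x)
E
python3 go.py .525 -.009 .25 93.9
```

```text
t 36.67 p [0.4363 0.3952 0.2456] rv [-1.1563  1.2353  1.1562] F [-0.7 -1.1 -0.3] op 0.651
 z heading deg 85.98 x [ 0.005  0.004 -1.   ]
t 36.82 p [0.4341 0.3932 0.241 ] rv [-1.1577  1.244   1.1577] F [0.1 0.4 0.1] op 0.653
 z heading deg 85.97 x [-0.002 -0.002 -1.   ]
shift [-0.017  -0.2377 -0.7898] turn [-0.022  -0.0002 -0.0003] rows>= 9.9 half turn: [ 4.78e-01 -4.00e-04  4.00e-04]
```

View pics/sd28.png

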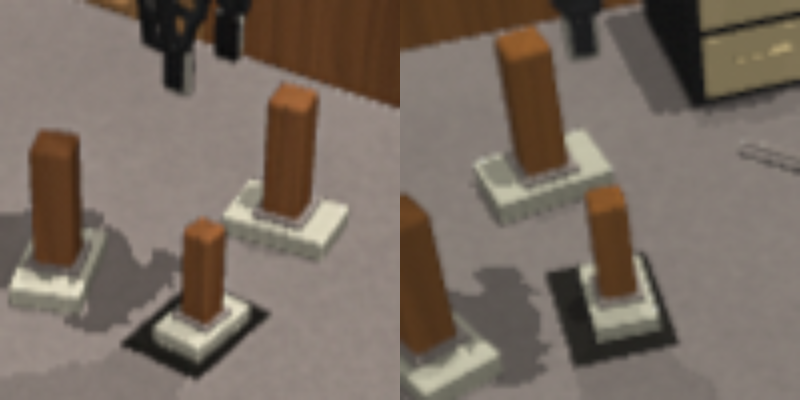

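View pics/w28.png

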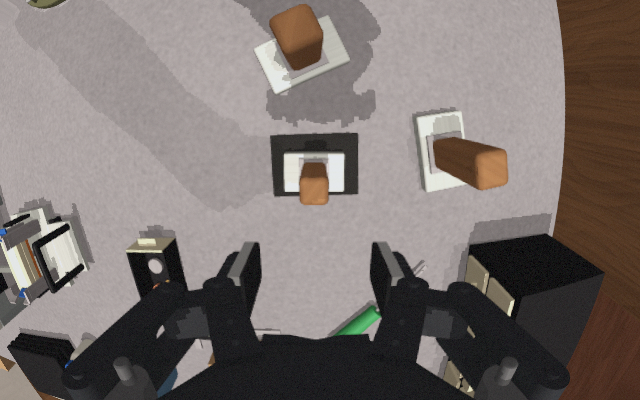

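Request:
{"fn": "send_rows", "kwargs": {"motion": [[[0,-0.235,-0.79,0,0,0,-0.3],[0,-0.235,-0.79,-0.01,0,0,-0.3],[0,-0.235,-0.79,-0.022,0,0,-0.3],[0,-0.235,-0.79,-0.022,0,0,-0.3],[0,-0.235,-0.79,-0.022,0,0,-0.3]]]}}

```text
t: 37.23
eef_pos: [0.4788, 0.1883, 0.2405]
tcp_rot: [-1.259, 1.179, 1.262]
wrist_force: [-0.3, 0.7, -0.2]
opening: 0.647
```

```bash
python3 go.py .5265 -.008 .25 93.9
```

```text
t 37.23 p [0.4788 0.1883 0.2405] rv [-1.2592  1.1791  1.2617] F [-0.3  0.7 -0.2] op 0.647
 z heading deg 93.95 x [-0.003 -0.001 -1.   ]
shift [-0.0189 -0.068  -0.3983] turn [ 0.0001 -0.0002 -0.0005] rows>= 4.9 half turn: [-4.999e-01  8.000e-04 -3.000e-04]
```

Request:
{"fn": "send_rows", "kwargs": {"motion": [[[0,-0.067,-0.385,0,0,0,-0.3],[0,-0.067,-0.385,0,0,0,-0.3],[0,-0.067,-0.385,0,0,0,-0.3],[0,-0.067,-0.385,0,0,0,-0.3],[0,-0.067,-0.385,0,0,0,-0.3]]]}}

```text
t: 37.65
eef_pos: [0.5257, -0.0026, 0.2406]
tcp_rot: [-1.257, 1.18, 1.26]
wrist_force: [-0.1, 0.3, -0.4]
opening: 0.654
```

Request:
{"fn": "send_rows", "kwargs": {"motion": [[[0,0,0,0,0,0,-0.3],[0,0,0,0,0,0,-0.3],[0,0,0,0,0,0,-0.3]]]}}

```text
t: 37.9
eef_pos: [0.5256, 0.001, 0.2411]
tcp_rot: [-1.257, 1.178, 1.261]
wrist_force: [-1.1, 0.2, -0.3]
opening: 0.648
```

```bash
python3 go.py .5265 -.0085 .086 93.9
python3 - <<'E'
from h import *
c=calibration("wrist"); im=grab("wrist","w29"); print(proj("wrist",[.5265,-.0085,.105],c))
E
```

```text
t 37.9 p [0.5256 0.001  0.2411] rv [-1.257   1.178   1.2612] F [-1.1  0.2 -0.3] op 0.648
 z heading deg 93.87 x [-0.003  0.001 -1.   ]
shift [ 0.3101 -0.0014 -0.0192] turn [-0.0001  0.0001 -0.0004] rows>= 3.7 half turn: [ 4.999e-01 -7.000e-04 -2.000e-04]
[304.5494864  190.29943652]
```

View pics/w29.png

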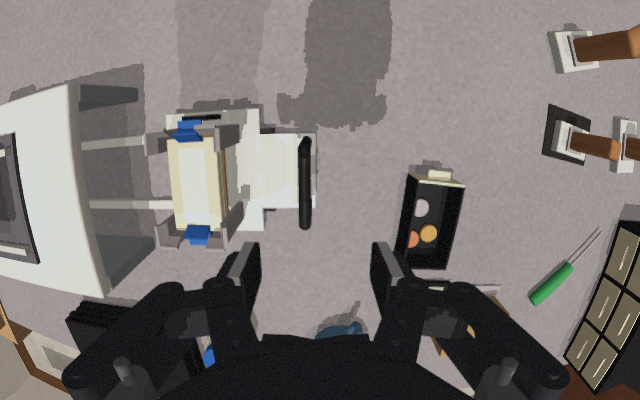

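Handle bar runs at (305,138–228), matching the prediction (304.5,190). Descend and grip.

Request:
{"fn": "send_rows", "kwargs": {"motion": [[[0.06,0,-0.019,0,0,0,-0.3],[0.14,0,-0.019,0,0,0,-0.3],[0.22,0,-0.019,0,0,0,-0.3],[0.29,0,-0.019,0,0,0,-0.3],[0.306,0,-0.019,0,0,0,-0.3]]]}}

```text
t: 38.37
eef_pos: [0.5223, -0.0072, 0.0839]
tcp_rot: [-1.256, 1.181, 1.268]
wrist_force: [-1.7, 0.7, -0.0]
opening: 0.65
```

Request:
{"fn": "send_rows", "kwargs": {"motion": [[[0,0,0,0,0,0,0.9],[0,0,0,0,0,0,0.9],[0,0,0,0,0,0,0.9],[0,0,0,0,0,0,0.9],[0,0,0,0,0,0,0.9]]], "newtons": 50}}

```text
t: 38.78
eef_pos: [0.5293, -0.0087, 0.0921]
tcp_rot: [-1.262, 1.173, 1.256]
wrist_force: [-1.7, 0.1, 8.1]
opening: 0.118
```

Request:
{"fn": "send_rows", "kwargs": {"motion": [[[0,0,0,0,0,0,0.9],[0,0,0,0,0,0,0.9],[0,0,0,0,0,0,0.9]]]}}

```text
t: 39.03
eef_pos: [0.5293, -0.0087, 0.0921]
tcp_rot: [-1.261, 1.173, 1.256]
wrist_force: [-1.2, 0.3, 7.5]
opening: 0.119
```

Request:
{"fn": "send_rows", "kwargs": {"motion": [[[0,0,-0.04,0,0,0,0.9],[0,0,-0.09,0,0,0,0.9],[0,0,-0.14,0,0,0,0.9],[0,0,-0.19,0,0,0,0.9],[0,0,-0.24,0,0,0,0.9]]]}}

```text
t: 39.45
eef_pos: [0.5376, -0.1277, 0.0921]
tcp_rot: [-1.26, 1.169, 1.258]
wrist_force: [1.9, 7.9, 6.7]
opening: 0.109
```

Request:
{"fn": "send_rows", "kwargs": {"motion": [[[0,0,-0.02,0,0,0,0.9],[0,0,-0.04,0,0,0,0.9],[0,0,-0.06,0,0,0,0.9],[0,0,-0.077,0,0,0,0.9],[0,0,-0.077,0,0,0,0.9]]]}}

```text
t: 39.87
eef_pos: [0.5405, -0.1683, 0.0921]
tcp_rot: [-1.262, 1.174, 1.254]
wrist_force: [1.0, -1.8, 6.2]
opening: 0.12
```

Request:
{"fn": "send_rows", "kwargs": {"motion": [[[0,0,-0.006,0,0,0,0.9],[0,0,-0.012,0,0,0,0.9],[0,0,-0.012,0,0,0,0.9],[0,0,-0.012,0,0,0,0.9]]]}}

```text
t: 40.2
eef_pos: [0.5404, -0.1684, 0.0921]
tcp_rot: [-1.257, 1.164, 1.261]
wrist_force: [0.1, 16.7, 11.4]
opening: 0.119
```

Request:
{"fn": "send_rows", "kwargs": {"motion": [[[0,0,0.008,0,0,0,0.9],[0,0,0.008,0,0,0,0.9],[0,0,0.008,0,0,0,-0.3],[0,0,0.008,0,0,0,-0.3],[0,0,0.008,0,0,0,-0.3]]]}}

```text
t: 40.62
eef_pos: [0.5381, -0.169, 0.0899]
tcp_rot: [-1.259, 1.176, 1.259]
wrist_force: [-0.5, -0.2, -0.6]
opening: 0.536
```

Request:
{"fn": "send_rows", "kwargs": {"motion": [[[0,0,0,0,0,0,-0.3],[-0.08,0,0,0,0,0,-0.3],[-0.16,0,0,0,0,0,-0.3],[-0.24,0,0,0,0,0,-0.3],[-0.32,0,0,0,0,0,-0.3]]]}}

```text
t: 41.03
eef_pos: [0.5374, -0.1689, 0.251]
tcp_rot: [-1.258, 1.177, 1.26]
wrist_force: [0.5, -0.8, -0.6]
opening: 0.649
```

Request:
{"fn": "send_rows", "kwargs": {"motion": [[[0,0,0.25,0,0,0,-0.3],[0,0,0.25,0,0,0,-0.3],[0,0,0.25,0,0,0,-0.3],[0,0,0.25,0,0,0,-0.3],[0,0,0.25,0,0,0,-0.3]]]}}

```text
t: 41.45
eef_pos: [0.5292, -0.0424, 0.2495]
tcp_rot: [-1.262, 1.175, 1.262]
wrist_force: [0.9, -0.3, -0.7]
opening: 0.648
```

Request:
{"fn": "send_rows", "kwargs": {"motion": [[[0,0,0,0,0,0,-0.3],[0,0,0,0,0,0,-0.3],[0,0,0,0,0,0,-0.3],[0,0,0,0,0,0,-0.3]]]}}

```text
t: 41.78
eef_pos: [0.5296, -0.0454, 0.2493]
tcp_rot: [-1.258, 1.178, 1.258]
wrist_force: [-1.0, -0.2, -0.2]
opening: 0.648
```

Run:
```python
from h import *
st(); im=grab("wrist","w30"); b=grab("side","d30"); a=grab("scene","s30"); cv2.imwrite("pics/w30c.png",cv2.resize(im[90:290,0:260],(780,600)))
```

```text
t 41.78 p [ 0.5296 -0.0454  0.2493] rv [-1.2576  1.1776  1.2579] F [-1.  -0.2 -0.2] op 0.648
 z heading deg 93.78 x [-0. -0. -1.]
```

View pics/s30.png

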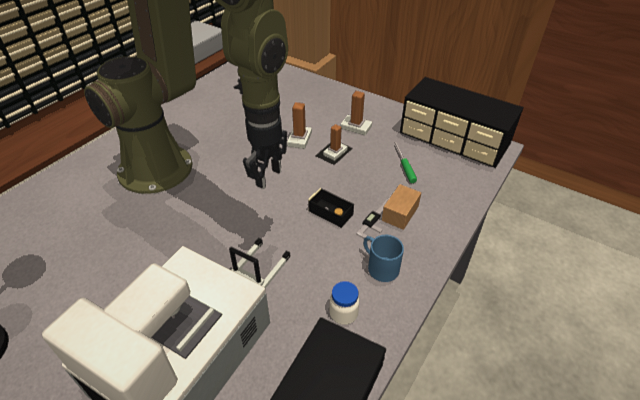

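View pics/d30.png

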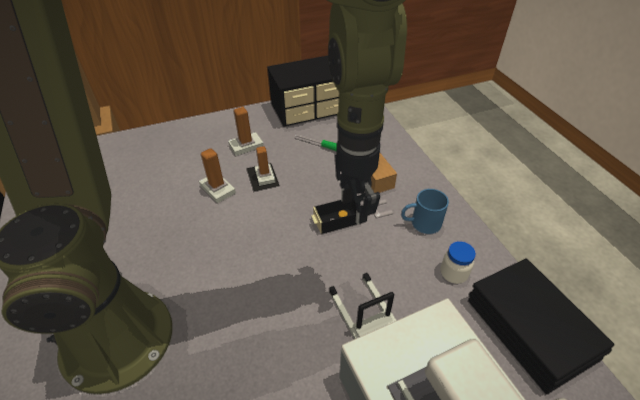

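View pics/w30c.png

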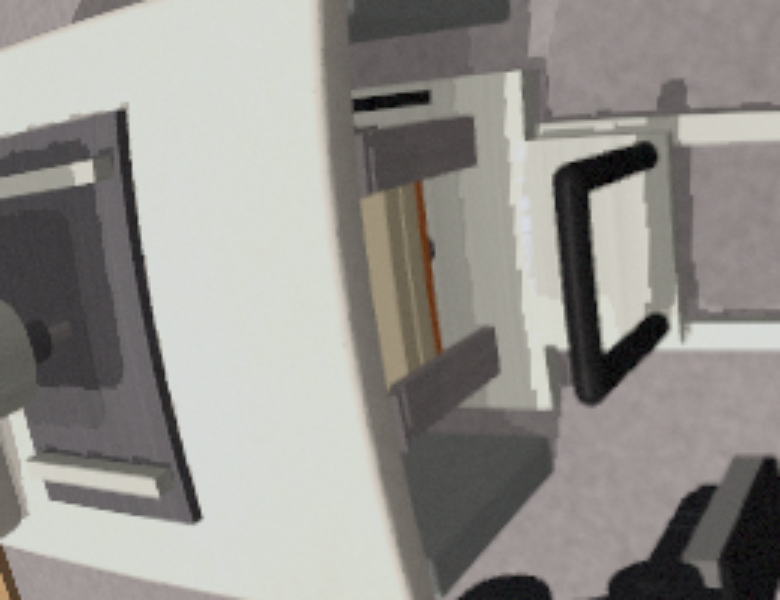

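The final views show the carriage home, both blanks inside, the block upright on its pad at scene (336,142), no blank left on the counter and the bystanders in place. Handing in.

```bash
python3 -c "
from station import *
print(finish_job())"
```

```text
the job is handed in; nothing more can be done
None
```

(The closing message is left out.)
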